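# Level the towel cabinet with a pry bar and a packer

## Task

The hot-towel cabinet leans to one side: lever that side up with the pry bar, its heel on the wooden block and its toe under the cabinet's edge, and press the handle right down so that the bar stays by itself. Slide the orange packer in beside it until it lies right under the whole width of the low runner, then ease the cabinet gently down on the packer, draw the bar out and lay it on the counter clear of the cabinet, so that the cabinet stands level where it stood. Leave the barber's other things where they are.

Things in the scene. Friction and masses are not known exactly. Their poses are not given: they have to be found in the camera images.
- cabinet_edge (a point): White hot-towel cabinet, 250 (x) x 300 (y) x 180 mm tall, 3.5 kg, on two black runners 54 mm high. Point: middle of the lower edge of its low (+y) side wall. Own axes: x along that edge, y straight out of the wall, z up. The flat slippery steel underside runs in along -y from here, 52 mm above the counter at the start: the cabinet leans 0.044 rad down to this side. The wall rises straight up.
- runner_sole (a point): Middle of the sole of the low runner (axes as cabinet_edge): rubber-soled rail 200 mm long (x), 22 mm wide (y), standing 45 mm inside the wall, on the counter at the start. The other runner, 188 mm away towards -y, already stands on two 8 mm orange packers stuck to it.
- block_top (a point): Centre of the top of the loose hardwood fulcrum block, 70 (x) x 90 (y) x 18 mm high, already standing where it is needed: x along the cabinet's side, y out of the wall. About 35 mm of it is under the cabinet, 55 mm outside. It stands 35 to 65 mm from the middle of the wall towards -x; the wall on its +x side is free for the packer.
- bar_grip (a point): Steel pry bar, 0.5 kg. Point: centre of its green sleeve, 112 mm long (x), 22 wide (y), 18 high (z), near the centre of mass. x points along the sleeve to the bent end, z up. It lies bent end up, on its heel and its pommel (a 20 x 28 x 28 mm steel end, 66 mm back from this point along -x, underside level with the heel's); the sleeve's centre is 17 mm, its underside 8 mm above the counter.
- bar_heel (a point): Centre of the bar's rounded heel (7 mm radius, 24 mm wide), 110 mm ahead (+x) of bar_grip and 10 mm below. Set it on the block just outside the wall (0 to 6 mm). Sleeve sloping up 40 degrees away from the cabinet, the toe passes in under the edge; at 32 degrees it meets the underside. From there 5 to 10 N on the handle lifts the cabinet.
- bar_toe (a point): Centre of the bar's rounded toe (4 mm radius, 24 mm wide), 21 mm along x and 41 mm along z from bar_heel. With the handle pressed down until the pommel lies on the counter (sleeve 5 degrees below level) the low runner is about 15 mm up and the load stands almost over the heel: the bar then stays by its own weight when let go.
- shim_center (a point): Orange plastic packer (the shim), 170 mm long (x), 45 mm wide (y), 8 mm thick (z), about 50 g, lying flat on the counter; this point is its centre. Both ends are alike.
- hair_clipper: Corded-style hair clipper lying on the mat, dark red and black with a steel blade, 160 x 46 x 38 mm. Bystander. The point is the centre of its underside.
- foil_shaver: Black foil shaver, 120 x 56 x 28 mm, lying on the robot's left. Bystander. The point is the centre of its underside.
- comb: Black comb, 200 x 38 x 6 mm, lying between the robot and the work. Bystander. The point is the centre of its underside.
- scissors: Chrome scissors, 190 x 85 x 10 mm, lying between the robot and the work. Bystander. The point is the centre of its underside.
- spray_bottle: Blue-grey spray bottle with a black head, 72 mm across, 192 mm tall, standing on the robot's side of the cabinet. Bystander. The point is the centre of its underside.
- clipper_guard: Black comb guard for a clipper, 60 x 55 x 16 mm, lying on the mat. Bystander. The point is the centre of its underside.
There are look-alikes about, which are no part of the job. Leave any green look-alike of the part that bears shim_center alone.

How it is judged:
On the way, in this order (a step that is already met when the one before it is completed fails the run):
1. the low side of the cabinet is levered up: bar bearing on both block and cabinet, low runner more than 10 mm off the counter (height (world z) of runner_sole above 0.01 m and contact force between bar and cabinet above 2 N and contact force between bar and block above 2 N), for 0.2 s.
2. the packer lies under the whole width of the raised runner (packer's centre within 68 mm of the runner's centre line), the cabinet still held up by the bar (y of shim_center in the frame of runner_sole between -0.068 and 0.068 m and x of shim_center in the frame of runner_sole between -0.09 and 0.09 m and height (world z) of runner_sole above 0.0095 m and contact force between bar and cabinet above 2 N), for 0.2 s.
3. the cabinet is eased down on the packer: its weight bears on it and the bar is free of the cabinet (contact force between shim and cabinet above 5 N and contact force between bar and cabinet below 0.2 N), for 0.1 s.
At the end, for the whole second after the job is handed in: Cabinet level within 0.7 degrees, its weight on the packer, which lies under the runner's whole width (centres within 68 mm across, 90 mm along); its edge moved under 35 mm; bar on the counter (sleeve below 60 mm), off the cabinet, toe 30 mm or more out from the side wall; all at rest (y of shim_center in the frame of runner_sole between -0.068 and 0.068 m and x of shim_center in the frame of runner_sole between -0.09 and 0.09 m and contact force between shim and cabinet above 5 N and angle between cabinet_edge's own z axis and vertical below 0.012 rad and contact force between bar and cabinet below 0.1 N and y of bar_toe in the frame of cabinet_edge above 0.03 m and height (world z) of bar_grip below 0.06 m and distance of cabinet_edge from where it was at the start of the episode below 0.035 m and linear speed of bar below 0.02 m/s and linear speed of each of cabinet, shim below 0.01 m/s); the robot touches nothing.
It fails at once if the cabinet is dropped or jolted (faster than 0.06 m/s) (linear speed of cabinet above 0.06 m/s).
It fails at once if one of the barber's other things is pushed more than 30 mm (distance of any of hair_clipper, foil_shaver, comb, scissors, spray_bottle, clipper_guard from where it was at the start of the episode above 0.03 m).
It also fails if it takes over 72 s, if anything falls off the work surface, if the arm or the gripper's body presses on something with over 40 N, if the wrist force passes 120 N, or if a joint passes its speed limit or range.

## Robot

A 7-joint arm with a two-finger parallel gripper is mounted at the origin on the work surface. World frame = base frame: x ahead of the robot, y to its left, z up, the work surface at z = 0. Lengths are in m, angles in rad, forces in N, time in s.
With the tool pointing down it reaches from about 0.4 to 0.875 m from the base axis. Payload 4.4 kg.
Tool frame: the origin (TCP) lies at the very end of the fingers, on their centre line; the grasp point (between the pads) lies 19 mm behind it; z points along the fingers, y is the direction in which the jaws open and shut (so a half turn about z gives the same grasp; the last joint's range is limited). The gripper opens to 85 mm and grips with 20 to 120 N. Pads are 22 mm wide; open, the fingers measure 114 mm over their backs; the gripper's body (76 mm by 85 mm) begins 54 mm behind the grasp point. The pads swing forward as they close: fully open they stand 13 mm farther back than shut.
Start: joints at [-1.284, 0.628, 0.038, 1.517, -0.027, 0.996, -0.02], TCP at [0.225, 0.61, 0.231] pointing down, gripper open.
Joint ranges: [-3.06, 3.06], [-0.37, 2.12], [-1.25, 1.32], [0.18, 2.47], [-1.1, 4.24], [0.23, 1.98], [-2.94, 2.94]. Speed limits (rad/s): [2.57, 2.57, 3.14, 3.14, 3.14, 3.14, 3.14].

## Interface

Orientations are given as a 3x3 rotation matrix whose columns are the frame's x, y, z axes.
In Python, from bench import read_state, eyes, job gives the robot as it stands. The module is installed in compiled form; this text tells all that it offers.
- The arm moves only by the shell command python3 -m creep 'ROWS' [OPENING]. ROWS is JSON, one flat list of numbers, 4 for each row, row after row: the shift along the tool's x, y, z in mm, then the turn about the tool's z in degrees. In form: [dx, dy, dz, twist, dx, dy, dz, twist, ...]. A call has 1 to 12 rows; each row is the pose to reach, as a shift and turn from the pose measured when the call began, along the tool's axes at that moment; what a row does not reach only later rows make up. A row lasts 1/10 s, in which the tool goes at most 50 mm and 8.59 degrees, less where a joint would pass 70% of its speed; a pose out of reach is approached as far as the arm can. A call with a gripper value outside its range is refused whole. OPENING is the gripper command: -1 is fully open, 1 is shut, values between are in proportion, set as the call begins (- or left out, the last holds). The fingers move at their own pace and stop on an object; the grip force is fixed at half the most. Time passes only in rows, so rows that repeat a pose let the fingers close. It gives the time, the measured TCP pose, the force and the opening at its end, in the units of the state.
- read_state(): the state, without advancing time (a new reading comes with each control period).
- eyes.grab_frame(name): name is "side" or "top" or "wrist"; returns the picture (384x512x3 uint8, blue, green, red); there is no depth.
- eyes.calibration(name): a dict with "intrinsics" (3x3 intrinsics, pixels), "k1" (the pictures are not rectified: a ray, as slopes to the right and down, at radius r is drawn at 1 + k1 r^2 times it, then the intrinsics apply), "R" (3x3) and "t" (3): a world point X has camera coordinates R X + t. Camera axes: x right, y down, z forward; pixel columns grow to the right and rows downward; lengths in m; the calibration is good to about 2 mm. A picture is of the moment at which its call begins: read the wrist's pose just before it. calibration takes no time and is no camera call; for the wrist camera it gives the pose at the moment of the call.
- job.finish_job(): hands the job in, once; it reports no verdict.
Trained networks look in the newest picture that a camera, given by its name, has taken for a name from the list of things; names that differ only in an ending like _2 or _b are one class to them, and where a whole thing is asked for, a point or a joint stands for the part that bears it (a point fixed in the world has none). Each returns a list of dicts, best first, with "score" (0 to 1); they miss things now and then, are a little off and sometimes report something else, mostly with a low value. They report only what shows in the picture. A call takes as long as a camera call. They do not tell look-alikes from the thing itself.
- eyes.boxes_of(camera, label): "at" ([column, row] in pixels, amid what is visible of it).
- eyes.regions_of(camera, label): "mask" (384x512 bool, what is visible of it) and "at" ([column, row] in pixels, amid what is visible of it).
- eyes.place_of(camera, label): "at" ([column, row] in pixels: a listed point, or the origin of a listed thing).
The state is a dict: "time": time; "qpos": joint angles; "qvel": joint speeds; "tau": joint torques, N m; "position": TCP position; "ee_rot": TCP orientation; "wrist_force": force on the tool from outside, world axes, zero at the start; "torque": the same for the moment, N m; "opening": finger opening in m.
Only numpy, scipy, OpenCV 4.12 (cv2) and the standard library are available. Lean on these libraries where they do the work, as an engineer would, in place of code of your own. Each camera call takes 0.05 s, during which the arm holds its last target.

## Working session

There is one attempt and no reset: what is moved stays moved. The work goes in short steps, Python scripts to look and compute and a shell command to move; the robot and the scene stay as the last step left them, time stands still between calls to the robot, and variables do not carry over. Pictures are saved under pics/ and viewed, and the job is handed in when it is done.

```bash
mkdir -p pics; ls; python3 - <<'E'
from bench import read_state, eyes, job
import cv2
s=read_state(); print({k:s[k] for k in('time','position','ee_rot','wrist_force','opening')})
for n in("side","top","wrist"):
    cv2.imwrite(f"pics/{n}0.png",eyes.grab_frame(n)); c=eyes.calibration(n); print(n,c)
E
```

```text
pics
{'time': 0.0, 'position': array([0.22431439, 0.6093748 , 0.23035646]), 'ee_rot': array([[-9.38427134e-01,  3.45476581e-01, -6.67882526e-04],
       [ 3.45477226e-01,  9.38425285e-01, -1.86285276e-03],
       [-1.68141517e-05, -1.97888978e-03, -9.99998042e-01]]), 'wrist_force': array([ 1.08079214,  0.0207171 , -0.28158653]), 'opening': 0.08534240053819274}
side {'intrinsics': array([[490.186903  ,   0.        , 266.83865939],
       [  0.        , 490.186903  , 190.08974027],
       [  0.        ,   0.        ,   1.        ]]), 'k1': -0.16938906515534666, 'R': array([[-0.77742594, -0.62893073,  0.00741943],
       [-0.60167161,  0.74018949, -0.30018461],
       [ 0.18330354, -0.23783536, -0.95385227]]), 't': array([0.40448804, 0.15149774, 1.67936355])}
top {'intrinsics': array([[366.38018922,   0.        , 248.47565358],
       [  0.        , 366.38018922, 190.59692108],
       [  0.        ,   0.        ,   1.        ]]), 'k1': -0.056479901886673935, 'R': array([[-0.00600857, -0.99992805,  0.01038245],
       [-0.99591626,  0.00504852, -0.09014054],
       [ 0.09008164, -0.01088167, -0.99587494]]), 't': array([0.13844357, 0.40743844, 1.40304778])}
wrist {'intrinsics': array([[305.71779933,   0.        , 252.22845672],
       [  0.        , 305.71779933, 193.79530367],
       [  0.        ,   0.        ,   1.        ]]), 'k1': -0.06502120589718875, 'R': array([[ 0.34617129,  0.93817067, -0.00110788],
       [ 0.8977449 , -0.33091139,  0.29077783],
       [ 0.27243262, -0.10165353, -0.95678996]]), 't': array([-0.64968113, -0.03897696,  0.3783117 ])}
```

View pics/side0.png

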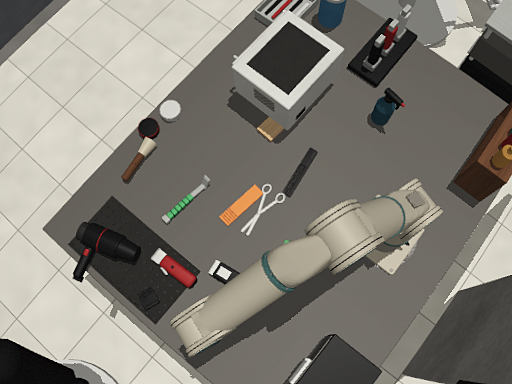

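View pics/top0.png

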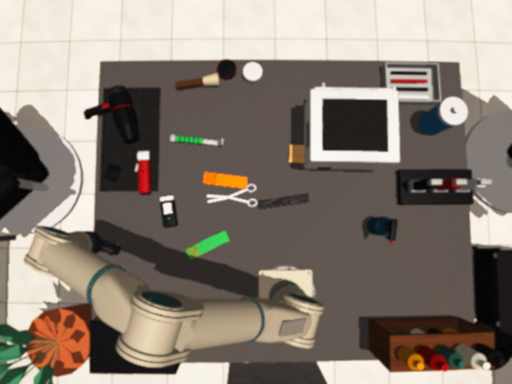

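View pics/wrist0.png

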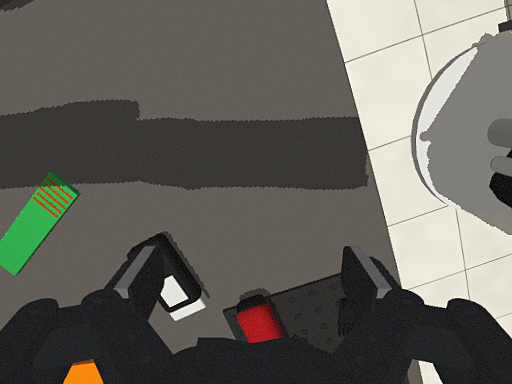

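```bash
cat > h.py <<'E'
from bench import read_state, eyes, job
import numpy as np, cv2
from scipy.spatial.transform import Rotation as Rn
def ray(n,px,c=None):
    c=c or eyes.calibration(n); K=c["intrinsics"]
    d=np.array([(px[0]-K[0,2])/K[0,0],(px[1]-K[1,2])/K[1,1]]); s=d.copy()
    for _ in range(20): s=d/(1+c["k1"]*(s@s))
    v=c["R"].T@np.array([s[0],s[1],1]); o=-c["R"].T@c["t"]
    return o,v/np.linalg.norm(v)
def atz(n,px,z,c=None):
    o,v=ray(n,px,c); return o+v*(z-o[2])/v[2]
def tri(obs):
    A=np.zeros((3,3));b=np.zeros(3)
    for n,p in obs:
        o,v=ray(n,p); M=np.eye(3)-np.outer(v,v);A+=M;b+=M@o
    X=np.linalg.solve(A,b)
    return X
def proj(n,X,c=None):
    c=c or eyes.calibration(n); K=c["intrinsics"]
    p=c["R"]@np.array(X)+c["t"]; s=p[:2]/p[2]; s=s*(1+c["k1"]*(s@s))
    return K[:2,:2]@s+K[:2,2]
E
python3 - <<'E'
from h import *
np.set_printoptions(precision=4,suppress=True)
Z=dict(cabinet_edge=.052,runner_sole=0,block_top=.018,bar_grip=.017,bar_heel=.007,bar_toe=.048,shim_center=.004,comb=0,scissors=0,spray_bottle=0,hair_clipper=0,foil_shaver=0)
eyes.grab_frame("top");eyes.grab_frame("side")
for k,z in Z.items():
    r={}
    for n in("top","side"):
        for d in eyes.place_of(n,k)[:2]:
            print(k,n,np.round(d["at"],1),round(d["score"],2),atz(n,d["at"],z)); r.setdefault(n,d["at"])
    if len(r)==2: print("   tri",tri(list(r.items())))
print(read_state()["time"])
E
```

```text
cabinet_edge top [305.5 136.7] 0.66 [ 0.6124 -0.0843  0.052 ]
block_top top [304.6 137.7] 0.63 [ 0.6166 -0.0865  0.018 ]
block_top top [305.1 155.8] 0.52 [ 0.5442 -0.0869  0.018 ]
block_top side [273.4 129.4] 0.56 [ 0.5371 -0.0584  0.018 ]
   tri [ 0.6217 -0.1206 -0.1584]
bar_grip top [188.4 138.9] 0.71 [0.6136 0.3713 0.017 ]
bar_grip side [180.9 205.2] 0.58 [0.6068 0.3661 0.017 ]
   tri [0.6072 0.3683 0.0284]
bar_heel top [217.7 141.3] 0.91 [0.6057 0.2567 0.007 ]
bar_heel top [146.2 173.4] 0.15 [0.4791 0.5376 0.007 ]
bar_heel side [202.1 182.3] 0.79 [0.6077 0.255  0.007 ]
   tri [0.6044 0.2563 0.0153]
bar_toe top [222.8 142.4] 0.78 [0.5919 0.2341 0.048 ]
bar_toe side [206.8 179.8] 0.66 [0.5883 0.2451 0.048 ]
   tri [0.6021 0.2368 0.0029]
shim_center top [225.  179.9] 0.6 [0.4521 0.2279 0.004 ]
shim_center top [204.7 242.2] 0.55 [0.2099 0.3066 0.004 ]
shim_center side [242.5 207.3] 0.57 [0.4392 0.2346 0.004 ]
   tri [ 0.4524  0.2284 -0.0373]
comb top [281.3 198.8] 0.68 [0.3768 0.0074 0.    ]
comb top [224.6 142.4] 0.39 [0.6027 0.2298 0.    ]
comb side [297.8 173.4] 0.95 [0.3674 0.0137 0.    ]
   tri [ 0.3767  0.0022 -0.0397]
scissors top [228.2 196.1] 0.6 [0.3885 0.2156 0.    ]
scissors side [257.2 210.6] 0.89 [0.3928 0.2108 0.    ]
   tri [0.3878 0.215  0.0226]
spray_bottle top [373.9 222.7] 0.88 [ 0.2804 -0.3571  0.    ]
spray_bottle side [382.  116.7] 0.61 [ 0.2601 -0.3652  0.    ]
   tri [ 0.2709 -0.3678 -0.0151]
hair_clipper top [147.7 175.2] 0.59 [ 0.4728  0.5334 -0.    ]
hair_clipper side [176.3 269. ] 0.86 [0.4753 0.5416 0.    ]
   tri [ 0.4784  0.5408 -0.024 ]
foil_shaver top [168.  213.5] 0.65 [0.3216 0.4509 0.    ]
foil_shaver top [282.1 195.9] 0.34 [0.3882 0.0041 0.    ]
foil_shaver side [228.2 278.4] 0.72 [0.3192 0.4542 0.    ]
   tri [ 0.3215  0.4536 -0.0137]
1.45
```

```bash
cat >> h.py <<'E'
def go(P,ang=None):
    """print tool-frame shift (mm) and twist for world target P and tool-y heading ang (deg, mod 180)"""
    s=read_state();R=s["ee_rot"];d=R.T@(np.array(P)-s["position"])*1000
    tw=0
    if ang is not None:
        a=np.degrees(np.arctan2(R[1,1],R[0,1])); tw=-((ang-a+90)%180-90)
    print("t",round(s["time"],2),"pos",s["position"].round(4),"yhead",np.degrees(np.arctan2(R[1,1],R[0,1])).round(1),"q7",s["qpos"][6].round(2),"shift",d.round(1),"twist",round(tw,1),"F",s["wrist_force"].round(1),"M",s["torque"].round(2),"op",round(s["opening"],4))
E
python3 -c "
from h import *
go([.612,.397,.16],-4)"
```

```text
t 1.45 pos [0.2245 0.61   0.2313] yhead 69.8 q7 -0.02 shift [-437.2  -66.    71.3] twist 73.8 F [-0.7 -0.1 -0.5] M [0.03 0.01 0.01] op 0.0856
```

```bash
python3 -m creep '[-40,-6,7,8,-85,-13,14,16,-130,-20,21,24,-175,-26,28,32,-220,-33,36,40,-265,-40,43,48,-310,-47,50,56,-355,-54,58,64,-400,-60,65,70,-437,-66,71,74,-437,-66,71,74,-437,-66,71,74]' ; python3 - <<'E'
from h import *
go([.612,.397,.16],-4)
cv2.imwrite("pics/w1.png",eyes.grab_frame("wrist"))
for k,z in dict(bar_grip=.017,bar_heel=.007,bar_toe=.048).items():
    for d in eyes.place_of("wrist",k)[:2]: print(k,np.round(d["at"],1),round(d["score"],2),atz("wrist",d["at"],z).round(4))
E
```

```text
time: 2.65
position: [0.6124, 0.396, 0.1597]
ee_rot: [[0.075, 0.997, -0.001], [0.997, -0.075, -0.0], [-0.001, -0.001, -1.0]]
wrist_force: [-0.8, 0.6, -0.2]
opening: 0.0854
t 2.65 pos [0.6124 0.396  0.1597] yhead -4.3 q7 -0.46 shift [ 1.  -0.4 -0.3] twist -0.3 F [-0.8  0.6 -0.2] M [ 0.02  0.03 -0.01] op 0.0854
bar_grip [250.4 200.5] 0.96 [0.609  0.3796 0.017 ]
bar_heel [250.  296.8] 0.61 [0.5997 0.2623 0.007 ]
bar_toe [246.6 335.4] 0.83 [0.5953 0.2447 0.048 ]
```

View pics/w1.png

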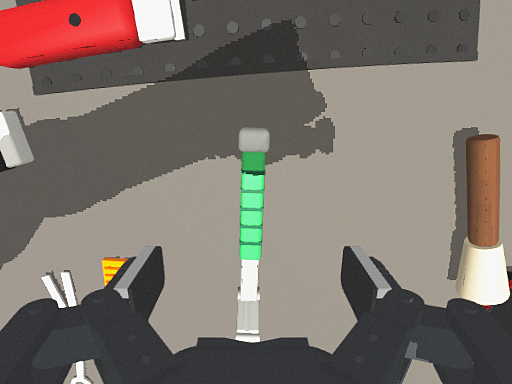

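```bash
python3 - <<'E'
from h import *
for p,z in(((254,129),.028),((254,151),.028),((252,152),.026),((251,260),.026),((254,140),.028)): print(p,atz("wrist",p,z).round(4))
go([.6125,.408,.007],-4.5)
E
```

```text
(254, 129) [0.6173 0.4494 0.028 ]
(254, 151) [0.6159 0.4299 0.028 ]
(252, 152) [0.614  0.4288 0.026 ]
(251, 260) [0.6052 0.3194 0.026 ]
(254, 140) [0.6166 0.4397 0.028 ]
t 2.85 pos [0.6103 0.399  0.1606] yhead -4.0 q7 -0.46 shift [  8.9   1.7 153.6] twist 0.5 F [-0.2  0.8  0.3] M [0.01 0.01 0.01] op 0.085
```

```bash
python3 -m creep '[5,2,40,0,5,2,80,0,5,2,120,0,5,2,145,0,5,2,155,0.5,5,2,155,0.5]'; python3 -m creep '[0,0,0,0,0,0,0,0,0,0,0,0,0,0,0,0,0,0,0,0,0,0,0,0]' 1;python3 -c "
from h import *
go([.612,.404,.005],-4.5)"
```

```text
time: 3.45
position: [0.6111, 0.4047, 0.0045]
ee_rot: [[0.078, 0.997, -0.003], [0.997, -0.078, 0.001], [0.0, -0.003, -1.0]]
wrist_force: [-0.6, 0.4, 0.5]
opening: 0.0856
time: 4.05
position: [0.6121, 0.4051, 0.0059]
ee_rot: [[0.078, 0.997, -0.001], [0.997, -0.078, 0.002], [0.002, -0.001, -1.0]]
wrist_force: [0.2, 0.2, 6.6]
opening: 0.021
t 4.05 pos [0.6121 0.4051 0.0059] yhead -4.5 q7 -0.43 shift [-1.1 -0.   0.9] twist 0.0 F [0.2 0.2 6.6] M [-0.05 -0.02 -0.02] op 0.021
```

```bash
python3 -m creep '[0,0,-8,0,0,0,-18,0,0,0,-28,0,0,0,-40,0,0,0,-40,0,0,0,-40,0]'; python3 - <<'E'
from h import *
go([.612,.404,.005],-4.5)
cv2.imwrite("pics/s2.png",cv2.resize(eyes.grab_frame("side")[120:270,120:320],(800,600)))
eyes.grab_frame("top")
for k in("bar_grip","bar_heel","bar_toe"):
  for n in("side","top"):
    for d in eyes.place_of(n,k)[:2]: print(k,n,np.round(d["at"],1),round(d["score"],2))
E
```

```text
time: 4.65
position: [0.6123, 0.4052, 0.0464]
ee_rot: [[0.078, 0.997, -0.0], [0.997, -0.078, 0.002], [0.002, -0.001, -1.0]]
wrist_force: [0.2, -0.5, -4.3]
opening: 0.021
t 4.65 pos [0.6123 0.4052 0.0464] yhead -4.5 q7 -0.44 shift [-1.3 -0.2 41.4] twist 0.0 F [ 0.2 -0.5 -4.3] M [ 0.26 -0.    0.03] op 0.021
bar_grip side [175.6 202.3] 0.67
bar_grip top [186.6 137. ] 0.63
bar_heel top [218.5 138. ] 0.61
bar_toe top [220.4 143.1] 0.66
```

View pics/s2.png

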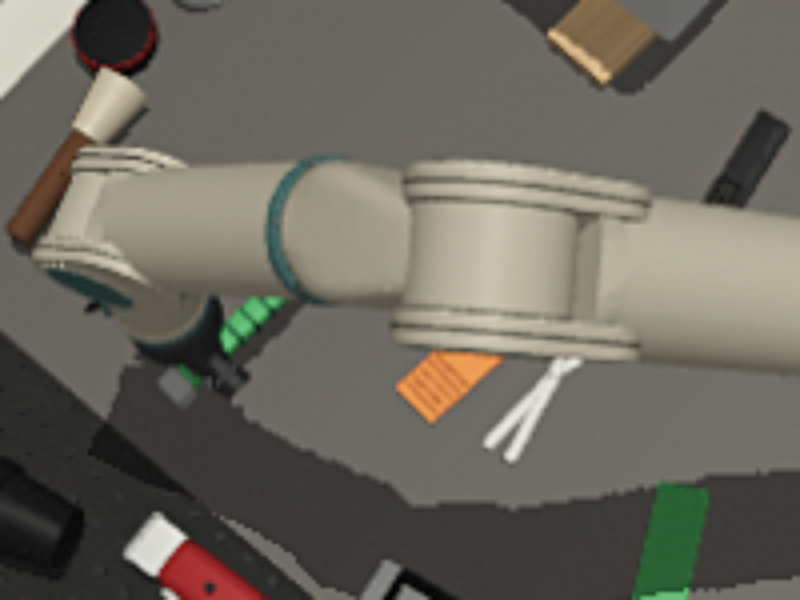

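```bash
python3 -m creep '[0,0,-30,0,0,0,-60,0,0,0,-90,0,0,0,-110,0,0,0,-110,0]'; python3 - <<'E'
from h import *
go([.612,.404,.005],-4.5)
cv2.imwrite("pics/w2.png",eyes.grab_frame("wrist"))
s=eyes.grab_frame("side");cv2.imwrite("pics/s3.png",cv2.resize(s[100:250,100:300],(800,600)))
E
```

```text
time: 5.55
position: [0.6145, 0.4057, 0.1594]
ee_rot: [[0.078, 0.997, 0.005], [0.997, -0.078, 0.005], [0.005, 0.004, -1.0]]
wrist_force: [1.2, 0.3, -5.0]
opening: 0.021
t 5.55 pos [0.6145 0.4057 0.1594] yhead -4.5 q7 -0.47 shift [ -2.7  -3.  154.4] twist 0.0 F [ 1.2  0.3 -5. ] M [ 0.28 -0.09 -0.02] op 0.021
```

View pics/w2.png

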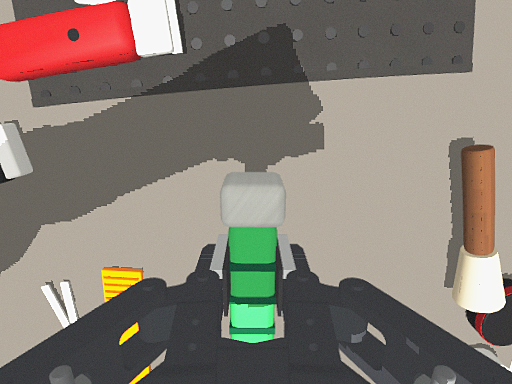

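View pics/s3.png

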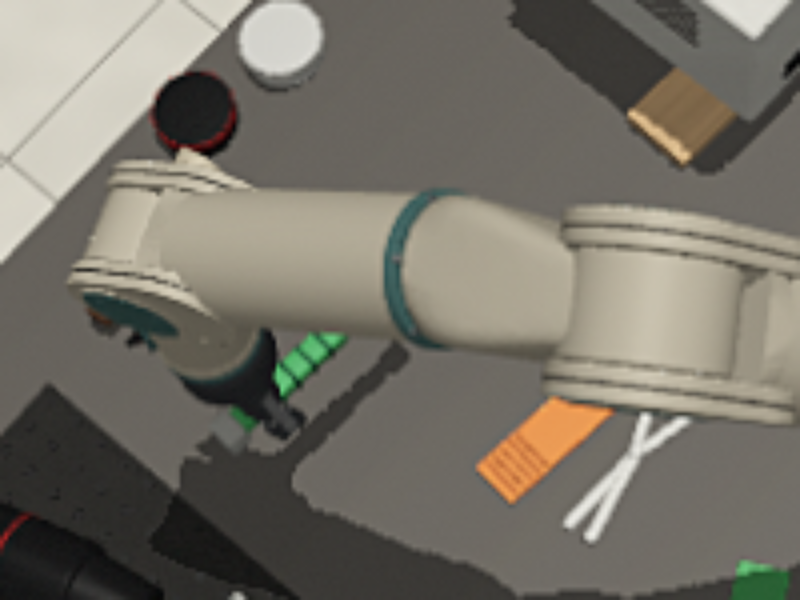

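```bash
python3 - <<'E'
from h import *
import cv2
t=cv2.imread("pics/top0.png");cv2.imwrite("pics/t0c.png",cv2.resize(t[70:190,270:430],(800,600),interpolation=cv2.INTER_CUBIC))
t=cv2.imread("pics/side0.png");cv2.imwrite("pics/s0c.png",cv2.resize(t[0:150,200:400],(800,600),interpolation=cv2.INTER_CUBIC))
E
```

```text
(no output)
```

View pics/t0c.png

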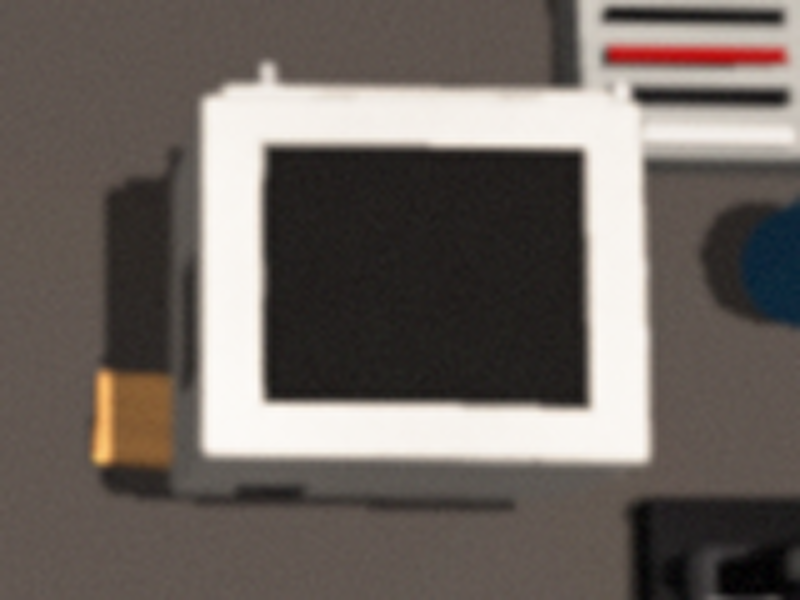

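View pics/s0c.png

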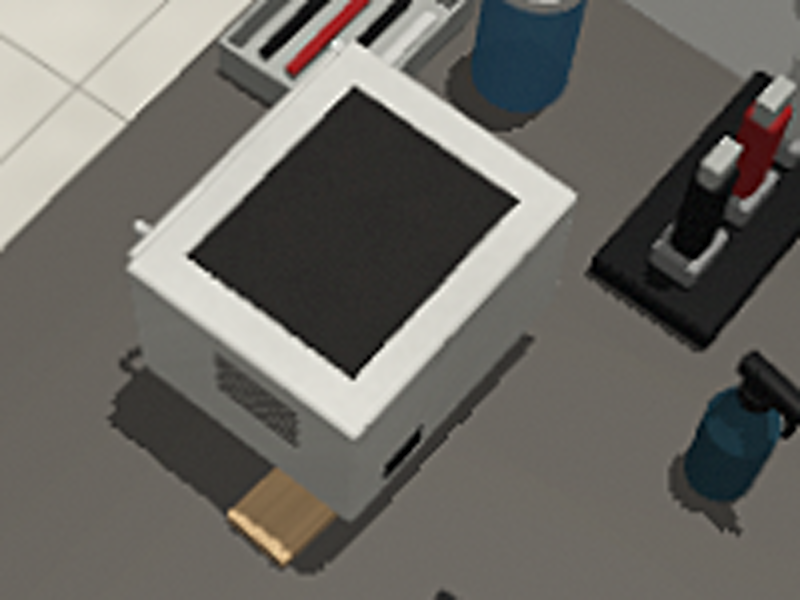

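```bash
python3 - <<'E'
from h import *
np.set_printoptions(precision=4,suppress=True)
print("near-low top corner",tri([("top",(310.6,161.4)),("side",(289.2,109.2))]))
print("far-low top",tri([("top",(310.6,89.4)),("side",(232.5,66.2))]))
print("near-high top",tri([("top",(400,162.4)),("side",(344.2,48.7))]))
print("near-low bottom",tri([("top",(304.4,169)),("side",(288.8,129.2))]), atz("top",(304.4,169),.052),atz("side",(288.8,129.2),.052))
print("far-low bottom",atz("side",(235,90),.052))
# block top: top cam crop outer edge
for p in((104/5+270,370/5+70),(110/5+270,465/5+70)): print("block top cam",atz("top",p,.018))
for p in((228/4+200,513/4),(285/4+200,550/4),(272/4+200,470/4),(340/4+200,515/4)): print("block side cam",atz("side",p,.018))
print(read_state()["time"])
E
```

```text
near-low top corner [ 0.4865 -0.0701  0.2246]
far-low top [ 0.7338 -0.0764  0.226 ]
near-high top [ 0.4846 -0.3767  0.219 ]
near-low bottom [ 0.4838 -0.0756  0.0652] [ 0.4868 -0.0773  0.052 ] [ 0.486  -0.0811  0.052 ]
far-low bottom [ 0.7365 -0.081   0.052 ]
block top cam [ 0.5914 -0.0314  0.018 ]
block top cam [ 0.5157 -0.0348  0.018 ]
block side cam [ 0.5861 -0.0244  0.018 ]
block side cam [ 0.5231 -0.0285  0.018 ]
block side cam [ 0.5823 -0.0832  0.018 ]
block side cam [ 0.506  -0.0871  0.018 ]
5.65
```

```bash
python3 -m creep '[-15,-3,-20,0,-40,-8,-45,0,-70,-14,-70,3,-110,-20,-95,7,-150,-28,-115,13,-190,-36,-125,19,-230,-44,-125,25,-270,-52,-125,31,-300,-60,-125,37,-320,-65,-125,42,-330,-68,-125,45,-330,-68,-125,45]';python3 -c "
from h import *
go([.450,-.15,.275],-90)"
```

```text
time: 6.85
position: [0.5175, 0.0797, 0.2789]
ee_rot: [[0.762, 0.648, -0.004], [0.648, -0.762, 0.0], [-0.003, -0.003, -1.0]]
wrist_force: [0.4, 0.1, -5.3]
opening: 0.0208
t 6.85 pos [0.5175 0.0797 0.2789] yhead -49.6 q7 -0.73 shift [-200.2  131.2    4. ] twist 40.4 F [ 0.4  0.1 -5.3] M [ 0.19 -0.21 -0.  ] op 0.0208
```

```bash
python3 -m creep '[-20,13,0,5,-55,36,0,11,-95,62,0,18,-135,88,0,26,-165,108,0,32,-185,121,0,37,-200,131,2,40.4,-200,131,4,40.4,-200,131,4,40.4]';python3 - <<'E'
from h import *
go([.450,-.15,.245],-90)
cv2.imwrite("pics/t3.png",cv2.resize(eyes.grab_frame("top")[80:260,250:490],(800,600)))
cv2.imwrite("pics/s4.png",cv2.resize(eyes.grab_frame("side")[0:180,200:440],(800,600)))
cv2.imwrite("pics/w4.png",eyes.grab_frame("wrist"))
E
```

```text
time: 7.75
position: [0.4508, -0.1482, 0.2744]
ee_rot: [[1.0, 0.003, -0.005], [0.003, -1.0, 0.001], [-0.005, -0.001, -1.0]]
wrist_force: [0.6, 0.4, -5.3]
opening: 0.021
t 7.75 pos [ 0.4508 -0.1482  0.2744] yhead -89.8 q7 -0.85 shift [-0.7  1.8 29.4] twist 0.2 F [ 0.6  0.4 -5.3] M [ 0.04 -0.33  0.01] op 0.021
```

View pics/s4.png

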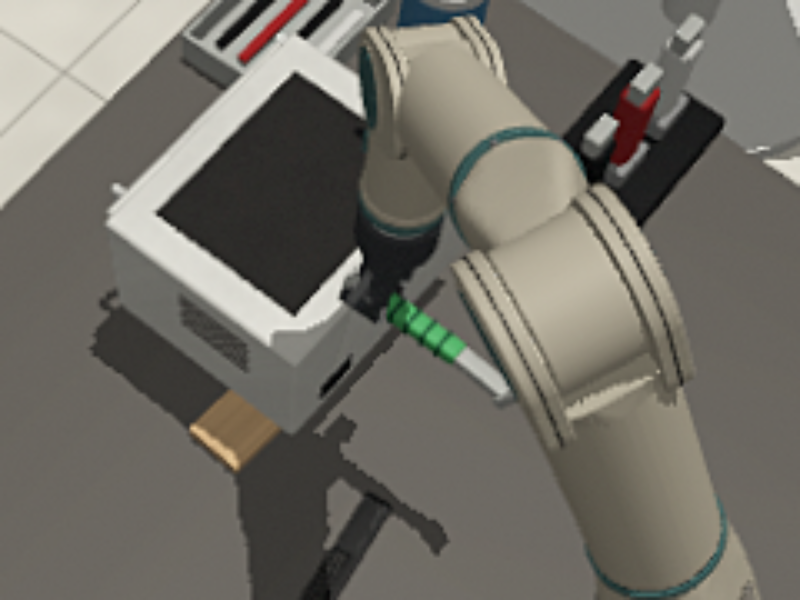

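View pics/w4.png

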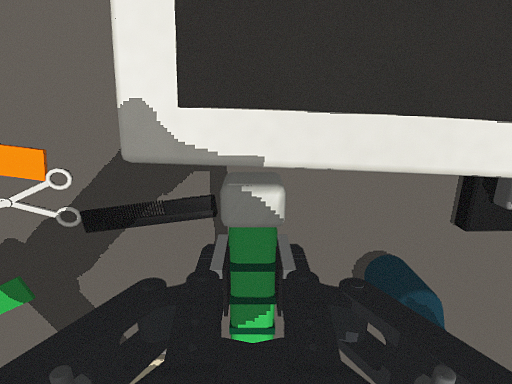

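View pics/t3.png

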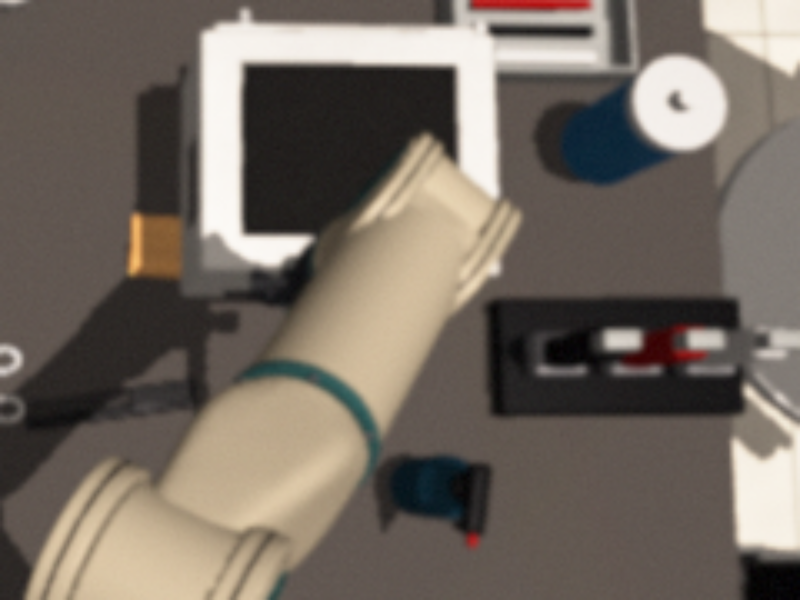

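```bash
python3 - <<'E'
from h import *
c=eyes.calibration("wrist")
print(atz("wrist",(250,166),.234,c),atz("wrist",(125,160),.232,c)); 
for z in(.285,.29,.296): print(z,atz("wrist",(253,173),z,c)[0],atz("wrist",(253,226),z,c)[0])
for p in((221,200),(285,200)):print(atz("wrist",p,.296,c)[1])
E
```

```text
[ 0.48859293 -0.14664772  0.234     ] [ 0.49190722 -0.06940635  0.232     ]
0.285 0.496034312480165 0.47082346789101726
0.29 0.49719036537827777 0.4729385169764714
0.296 0.4985776288560131 0.4754765758790163
-0.13510082117760835
-0.1616378296390509
```

```bash
python3 -m creep '[2,0,8,0,2,0,18,0,2,0,26,0,2,0,29,0,2,0,31,0,2,0,31,0]'; python3 -m creep '[0,0,1,0,0,0,2,0,0,0,3,0,0,0,4,0,0,0,4,0]'; python3 -c "
from h import *
go([.450,-.15,.235],-90)"
```

```text
time: 8.5
position: [0.4526, -0.1481, 0.2435]
ee_rot: [[1.0, 0.003, -0.004], [0.003, -1.0, 0.001], [-0.004, -0.001, -1.0]]
wrist_force: [0.1, -0.5, -4.4]
opening: 0.0208
time: 9.0
position: [0.4526, -0.1484, 0.2405]
ee_rot: [[1.0, 0.003, -0.004], [0.003, -1.0, 0.001], [-0.004, -0.001, -1.0]]
wrist_force: [-2.6, 0.6, 5.8]
opening: 0.0205
t 9.0 pos [ 0.4526 -0.1484  0.2405] yhead -89.8 q7 -0.8 shift [-2.5  1.6  5.5] twist 0.2 F [-2.6  0.6  5.8] M [0.14 0.17 0.04] op 0.0205
```

```bash
python3 -m creep '[0,0,1,0,-1,0,2,0,-1,0,3,0,-1,0,4,0,-1,0,5,0,-2,0,6,0,-2,0,6,0]'; python3 -c "
from h import *
go([.450,-.15,.235],-90)"
```

```text
time: 9.7
position: [0.4505, -0.1486, 0.2355]
ee_rot: [[1.0, 0.003, -0.002], [0.003, -1.0, 0.002], [-0.002, -0.002, -1.0]]
wrist_force: [-2.4, 1.2, 5.9]
opening: 0.0207
t 9.7 pos [ 0.4505 -0.1486  0.2355] yhead -89.8 q7 -0.79 shift [-0.6  1.4  0.5] twist 0.2 F [-2.4  1.2  5.9] M [ 0.22  0.15 -0.01] op 0.0207
```

```bash
python3 -m creep '[-1,0,2,0,-1,0,4,0,-1,0,6,0,-1,0,8,0,-1,0,10,0,-1,0,12,0,0,0,14,0,0,0,16,0,0,0,18,0,0,0,20,0,1,0,22,0,1,0,22,0]'; python3 - <<'E'
from h import *
go([.450,-.15,.235],-90)
cv2.imwrite("pics/s5.png",cv2.resize(eyes.grab_frame("side")[0:180,200:440],(800,600)))
cv2.imwrite("pics/w5.png",eyes.grab_frame("wrist"))
E
```

```text
time: 10.9
position: [0.4473, -0.1485, 0.2131]
ee_rot: [[1.0, 0.001, -0.009], [0.001, -1.0, 0.005], [-0.009, -0.005, -1.0]]
wrist_force: [-10.4, 0.5, 4.1]
opening: 0.0208
t 10.9 pos [ 0.4473 -0.1485  0.2131] yhead -89.9 q7 -0.76 shift [  2.5   1.4 -21.9] twist 0.1 F [-10.4   0.5   4.1] M [ 0.03  1.6  -0.06] op 0.0208
```

View pics/s5.png

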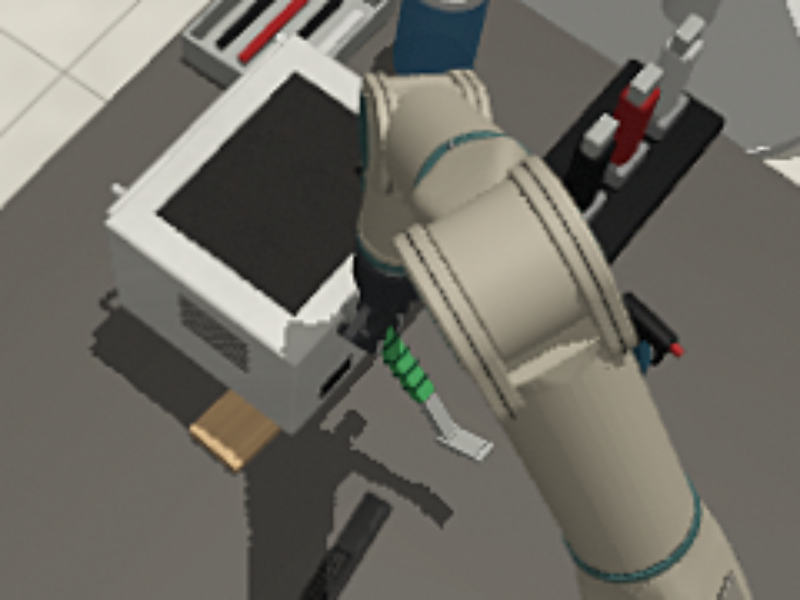

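View pics/w5.png

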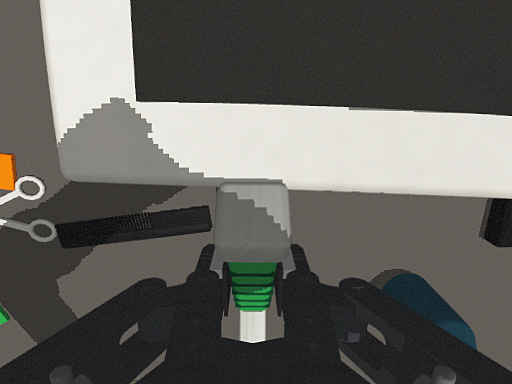

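```bash
python3 -m creep '[-2,0,-3,0,-6,0,-12,0,-14,0,-24,0,-20,0,-40,0,-20,0,-60,0,-20,0,-60,0]'; python3 - <<'E'
from h import *
go([.450,-.15,.235],-90)
s=read_state();T=s["position"];R=s["ee_rot"]
cv2.imwrite("pics/s6.png",cv2.resize(eyes.grab_frame("side")[0:180,200:440],(800,600)))
eyes.grab_frame("top");eyes.grab_frame("wrist")
nose=-R[:,0]; up=-R[:,2]
P=T+up*.0115   # grip axis
for n in("side","top","wrist"):
  for th in(35,40,45,50):
    a=np.radians(th);bx=nose*np.cos(a)-up*np.sin(a);bz=nose*np.sin(a)+up*np.cos(a)
    g=P+.03*bx;h=g+.11*bx-.01*bz;t=h+.021*bx+.041*bz
    print(n,th,*[proj(n,q).round(1) for q in(g,h,t,g-.066*bx)])
  for k in("bar_grip","bar_heel","bar_toe"):
    for d in eyes.place_of(n,k)[:1]: print(k,n,np.round(d["at"],1),round(d["score"],2))
E
```

```text
time: 11.6
position: [0.4294, -0.1499, 0.2761]
ee_rot: [[1.0, 0.001, -0.003], [0.001, -1.0, 0.003], [-0.003, -0.003, -1.0]]
wrist_force: [1.3, -0.5, -4.2]
opening: 0.0207
t 11.6 pos [ 0.4294 -0.1499  0.2761] yhead -89.9 q7 -0.84 shift [20.7  0.3 41.1] twist 0.1 F [ 1.3 -0.5 -4.2] M [-0.12 -0.31  0.05] op 0.0207
side 35 [325.9  99.9] [344. 125.] [355.3 129.4] [313.4  84.2]
side 40 [325.4  99.9] [341.6 124.7] [353. 130.] [313.9  84.2]
side 45 [324.9  99.9] [339.1 124.3] [350.5 130.2] [314.6  84.2]
side 50 [324.3  99.8] [336.4 123.6] [347.8 130.1] [315.2  84.3]
bar_grip side [320.6  98.1] 0.92
bar_heel side [298.  175.1] 0.68
bar_toe side [349.5 129.3] 0.8
top 35 [338.4 184.1] [333.7 211.2] [335.7 223.3] [341.  165.5]
top 40 [338.2 183.7] [333.  208.9] [334.7 221.4] [341.2 166. ]
top 45 [338.1 183.2] [332.4 206.5] [333.7 219.2] [341.5 166.6]
top 50 [337.9 182.7] [331.7 203.8] [332.8 216.7] [341.7 167.2]
bar_grip top [339.5 183.8] 0.61
bar_heel top [227.  198.2] 0.42
bar_toe top [115.  173.8] 0.56
wrist 35 [254.1 289. ] [253.6 324. ] [253.6 380.4] [254.7 224.9]
wrist 40 [254.1 284.3] [253.6 309.3] [253.6 362.6] [254.8 232.4]
wrist 45 [254.1 279.6] [253.5 295. ] [253.6 345.4] [254.8 240.3]
wrist 50 [254.1 274.9] [253.5 281. ] [253.5 328.9] [254.8 248.8]
bar_grip wrist [251.9 272.4] 0.92
bar_heel wrist [251.  302.9] 0.81
bar_toe wrist [251.9 350.9] 0.93
```

View pics/s6.png

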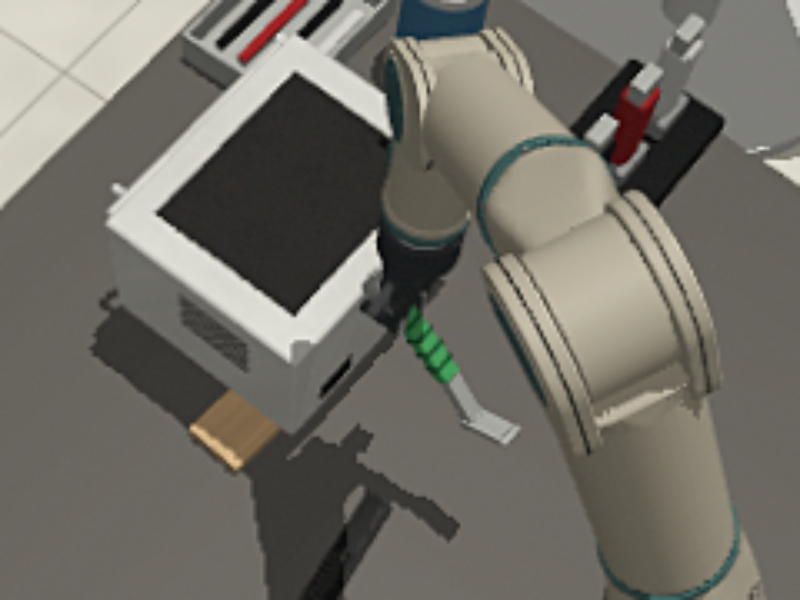

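```bash
python3 -m creep '[-2,-15,0,0,0,-45,0,0,10,-85,0,0,30,-125,0,0,52,-165,0,0,75,-205,0,0,97,-240,0,0,113,-265,0,-4,122,-280,0,-10,125,-290,0,-17,125,-290,0,-24,125,-290,0,-31]'; python3 -m creep '[0,0,5,-7,0,0,15,-15,0,0,30,-23,0,0,45,-31,0,0,60,-39,0,0,75,-47,0,0,85,-53,0,0,95,-58,0,0,100,-59,0,0,100,-59]'; python3 - <<'E'
from h import *
go([.554,.14,.130],0)
cv2.imwrite("pics/s7.png",cv2.resize(eyes.grab_frame("side")[40:220,160:400],(800,600)))
cv2.imwrite("pics/w7.png",eyes.grab_frame("wrist"))
E
```

```text
time: 13.4
position: [0.5524, 0.1418, 0.2726]
ee_rot: [[0.853, 0.521, -0.011], [0.521, -0.853, 0.004], [-0.007, -0.009, -1.0]]
wrist_force: [0.5, 0.3, -4.6]
opening: 0.0211
time: 14.4
position: [0.5508, 0.1419, 0.1717]
ee_rot: [[-0.005, 1.0, -0.013], [1.0, 0.005, 0.003], [0.003, -0.013, -1.0]]
wrist_force: [-0.0, 1.2, -5.5]
opening: 0.0207
t 14.4 pos [0.5508 0.1419 0.1717] yhead 0.3 q7 -0.03 shift [-2.   3.7 41.7] twist 0.3 F [-0.   1.2 -5.5] M [ 0.08 -0.01 -0.03] op 0.0207
```

View pics/s7.png

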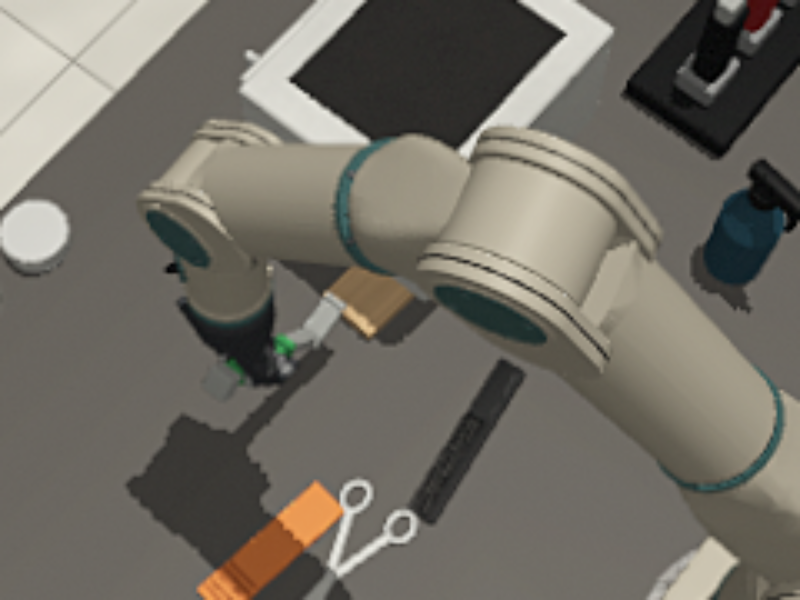

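View pics/w7.png

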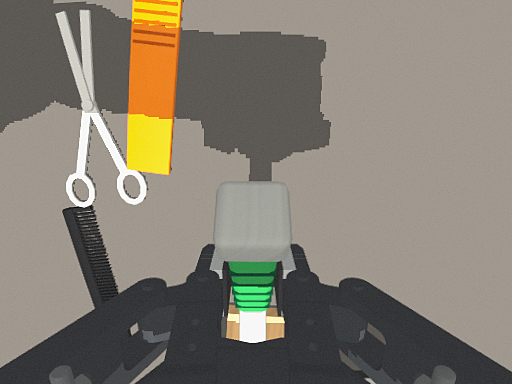

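```bash
python3 - <<'E'
from h import *
c=eyes.calibration("wrist")
for p in((226,320),(284,320)):print(atz("wrist",p,.018,c))
for p in((127,168),(171,174),(184,0),(132,0)):print("shim",atz("wrist",p,.008,c))
E
```

```text
[ 0.52197847 -0.02822653  0.018     ]
[ 0.58993928 -0.0274629   0.018     ]
shim [0.42184909 0.15044012 0.008     ]
shim [0.4677137  0.14423801 0.008     ]
shim [0.48916974 0.30635183 0.008     ]
shim [0.44112415 0.30750184 0.008     ]
```

```bash
python3 -m creep '[0,5,10,0,0,5,30,0,0,5,50,0,0,5,62,0,0,5,66,0,0,5,66,0]'; python3 -m creep '[0,0,1.5,0,0,0,3,0,0,0,3,0]'; python3 -m creep '[0,0,1.5,0,0,0,3,0,0,0,3,0]'
```

```text
time: 15.1
position: [0.556, 0.1422, 0.1063]
ee_rot: [[-0.005, 1.0, -0.011], [1.0, 0.005, 0.003], [0.003, -0.011, -1.0]]
wrist_force: [0.1, 0.3, -4.5]
opening: 0.0206
time: 15.4
position: [0.5562, 0.1424, 0.1037]
ee_rot: [[-0.005, 1.0, -0.01], [1.0, 0.005, 0.003], [0.004, -0.01, -1.0]]
wrist_force: [-0.1, -1.2, -4.1]
opening: 0.0209
time: 15.7
position: [0.556, 0.1423, 0.1006]
ee_rot: [[-0.005, 1.0, -0.011], [1.0, 0.005, 0.003], [0.004, -0.011, -1.0]]
wrist_force: [-0.8, -0.2, -4.7]
opening: 0.0209
```

```bash
python3 -m creep '[0,0,1,0,0,0,2,0,0,0,2,0]'; python3 -m creep '[0,0,1,0,0,0,2,0,0,0,2,0]'
```

```text
time: 16.0
position: [0.5559, 0.1423, 0.0984]
ee_rot: [[-0.005, 1.0, -0.011], [1.0, 0.005, 0.003], [0.003, -0.011, -1.0]]
wrist_force: [-0.3, -0.9, -4.1]
opening: 0.0207
time: 16.3
position: [0.5559, 0.1425, 0.0965]
ee_rot: [[-0.005, 1.0, -0.011], [1.0, 0.006, 0.004], [0.004, -0.011, -1.0]]
wrist_force: [0.2, -0.1, -3.0]
opening: 0.0206
```

```bash
python3 -m creep '[0,0,-8,0,0,0,-17,0,0,0,-21,0,-10,0,-21,0,-30,0,-21,0,-50,0,-21,0,-70,0,-21,0,-80,0,-21,0,-80,0,-21,0]'; python3 - <<'E'
from h import *
go([.556,.023,.1175],0)
cv2.imwrite("pics/s8.png",cv2.resize(eyes.grab_frame("side")[40:175,200:380],(800,600)))
cv2.imwrite("pics/t8.png",cv2.resize(eyes.grab_frame("top")[80:215,230:410],(800,600)))
E
```

```text
time: 17.2
position: [0.5565, 0.0597, 0.1173]
ee_rot: [[-0.002, 1.0, -0.011], [1.0, 0.002, 0.002], [0.002, -0.011, -1.0]]
wrist_force: [-1.0, 0.8, -4.1]
opening: 0.021
t 17.2 pos [0.5565 0.0597 0.1173] yhead 0.1 q7 0.12 shift [-36.7  -0.6  -0.3] twist 0.1 F [-1.   0.8 -4.1] M [ 0.19 -0.03 -0.04] op 0.021
```

View pics/s8.png

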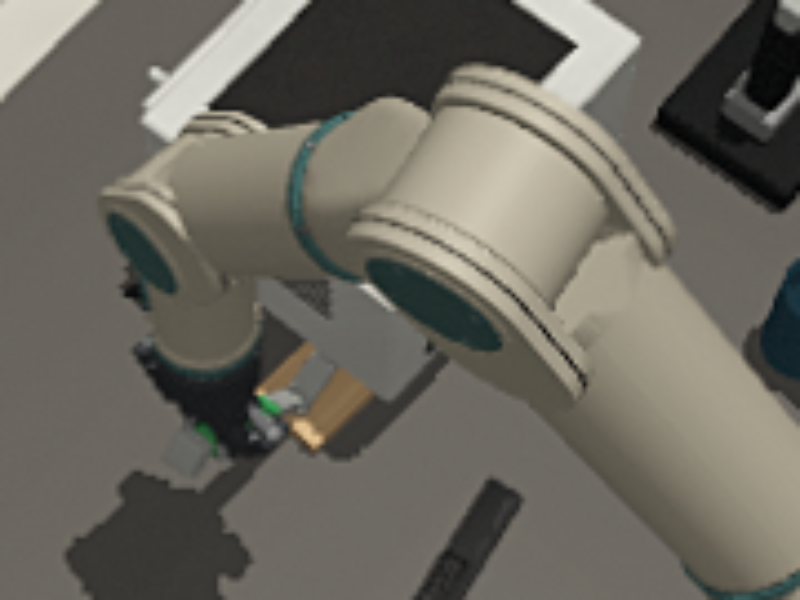

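View pics/t8.png

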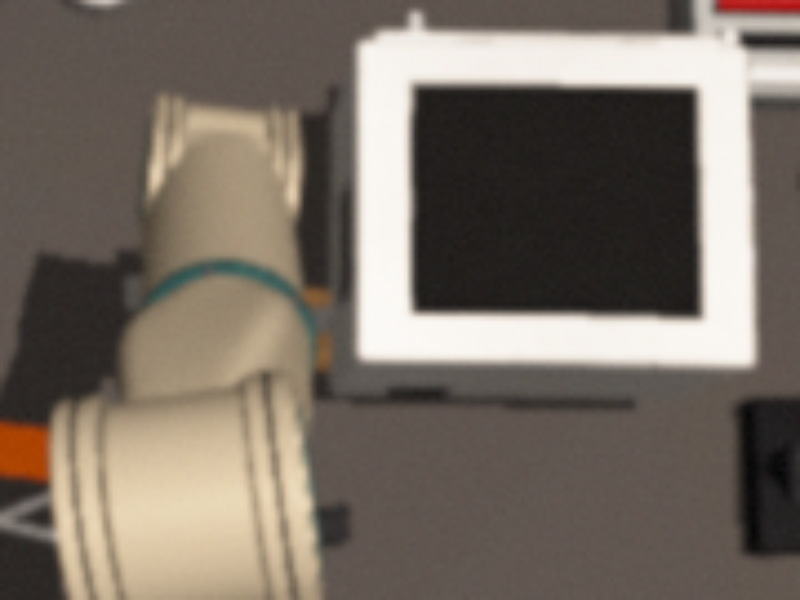

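```bash
python3 -m creep '[-4,0,0,0,-8,0,0,0,-13,0,0,0,-18,0,0,0,-18,0,0,0]';  python3 -m creep '[-4,0,0,0,-8,0,0,0,-13,0,0,0,-18,0,0,0,-18,0,0,0]'; python3 -m creep '[0,0,1,0,0,0,2,0,0,0,3,0,0,0,3,0]'
```

```text
time: 17.8
position: [0.5567, 0.0438, 0.1172]
ee_rot: [[-0.004, 1.0, -0.011], [1.0, 0.004, 0.004], [0.004, -0.011, -1.0]]
wrist_force: [-0.1, 0.3, -4.1]
opening: 0.0205
time: 18.3
position: [0.5568, 0.0253, 0.1171]
ee_rot: [[-0.003, 1.0, -0.011], [1.0, 0.003, 0.004], [0.004, -0.011, -1.0]]
wrist_force: [-1.5, 0.5, -4.9]
opening: 0.0207
time: 18.7
position: [0.5568, 0.0258, 0.1144]
ee_rot: [[-0.003, 1.0, -0.011], [1.0, 0.003, 0.004], [0.004, -0.011, -1.0]]
wrist_force: [-1.3, 1.4, -0.8]
opening: 0.0204
```

```bash
python3 -m creep '[-2,0,0,0,-3,0,0,0,-1,0,2,0,1,0,5,0,4,0,7,0,7,0,11,0,10,0,15,0,13,0,18,0,13,0,18,0]'; python3 -c "
from h import *
go([.556,.023,.1175],0)"
```

```text
time: 19.6
position: [0.5574, 0.0414, 0.0974]
ee_rot: [[-0.005, 1.0, -0.009], [1.0, 0.006, 0.007], [0.007, -0.009, -1.0]]
wrist_force: [-0.9, 6.7, 7.4]
opening: 0.0205
t 19.6 pos [0.5574 0.0414 0.0974] yhead 0.3 q7 0.17 shift [-18.3  -1.7 -20.2] twist 0.3 F [-0.9  6.7  7.4] M [ 0.85  0.46 -0.21] op 0.0205
```

```bash
python3 - <<'E'
from h import *
cv2.imwrite("pics/s9.png",cv2.resize(eyes.grab_frame("side")[70:160,200:320],(800,600)))
cv2.imwrite("pics/t9.png",cv2.resize(eyes.grab_frame("top")[80:215,230:410],(800,600)))
E
```

```text
(no output)
```

View pics/s9.png

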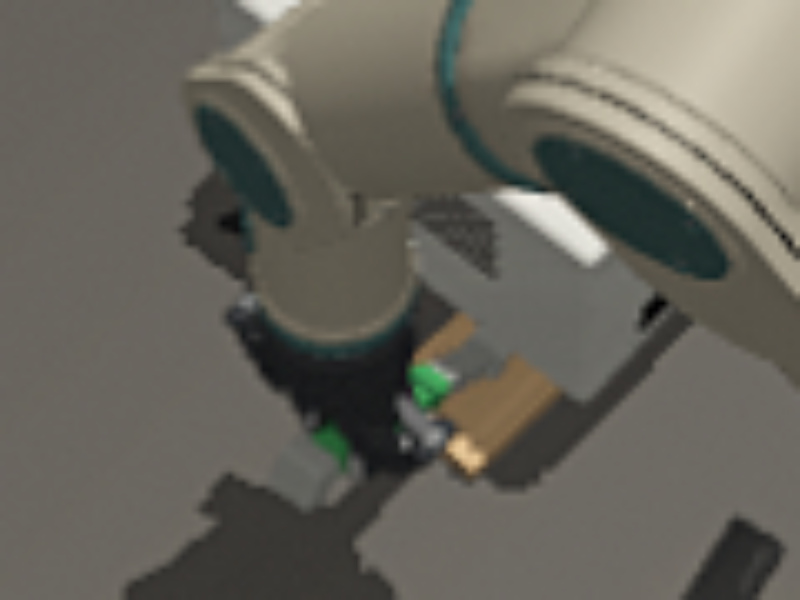

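```bash
python3 -m creep '[3,0,4,0,5,0,8,0,8,0,12,0,10,0,16,0,12,0,20,0,14,0,24,0,14,0,24,0]'; python3 - <<'E'
from h import *
go([.556,.023,.1175],0)
i=eyes.grab_frame("top");cv2.imwrite("pics/t10.png",cv2.resize(i[80:215,230:410],(800,600)))
E
```

```text
time: 20.4
position: [0.5575, 0.0576, 0.0741]
ee_rot: [[-0.006, 1.0, -0.008], [1.0, 0.006, 0.01], [0.01, -0.008, -1.0]]
wrist_force: [-2.3, 5.3, 6.6]
opening: 0.0212
t 20.4 pos [0.5575 0.0576 0.0741] yhead 0.4 q7 0.16 shift [-34.1  -2.1 -43.7] twist 0.4 F [-2.3  5.3  6.6] M [ 0.82  0.47 -0.35] op 0.0212
```

View pics/t10.png

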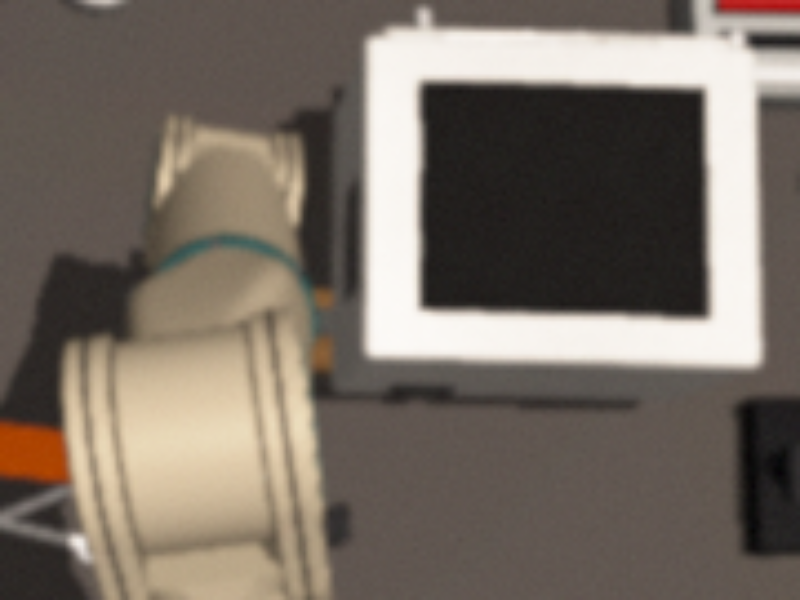

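```bash
python3 -m creep '[2,0,4,0,4,0,8,0,5,0,12,0,6,0,16,0,8,0,20,0,9,0,25,0,10,0,30,0,11,0,35,0,12,0,40,0,12,0,40,0]'; python3 - <<'E'
from h import *
go([.556,.023,.1175],0)
i=eyes.grab_frame("top");cv2.imwrite("pics/t11.png",cv2.resize(i[80:215,230:410],(800,600)))
cv2.imwrite("pics/s11.png",cv2.resize(eyes.grab_frame("side")[70:190,180:340],(800,600)))
E
```

```text
time: 21.45
position: [0.5572, 0.0736, 0.0344]
ee_rot: [[-0.008, 1.0, -0.008], [1.0, 0.008, 0.014], [0.014, -0.008, -1.0]]
wrist_force: [-2.3, 9.1, 5.3]
opening: 0.0204
t 21.45 pos [0.5572 0.0736 0.0344] yhead 0.5 q7 0.16 shift [-49.4  -2.2 -83.8] twist 0.5 F [-2.3  9.1  5.3] M [ 1.1   0.37 -0.37] op 0.0204
```

View pics/s11.png

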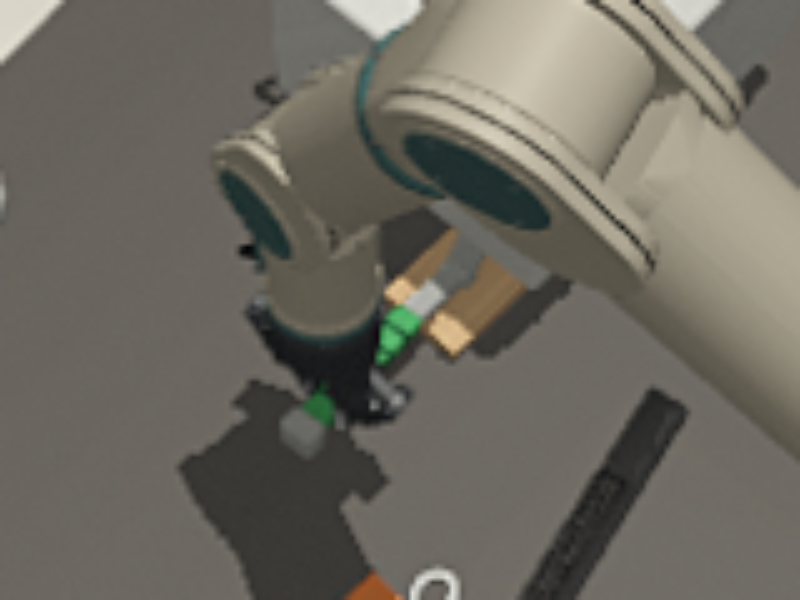

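View pics/t11.png

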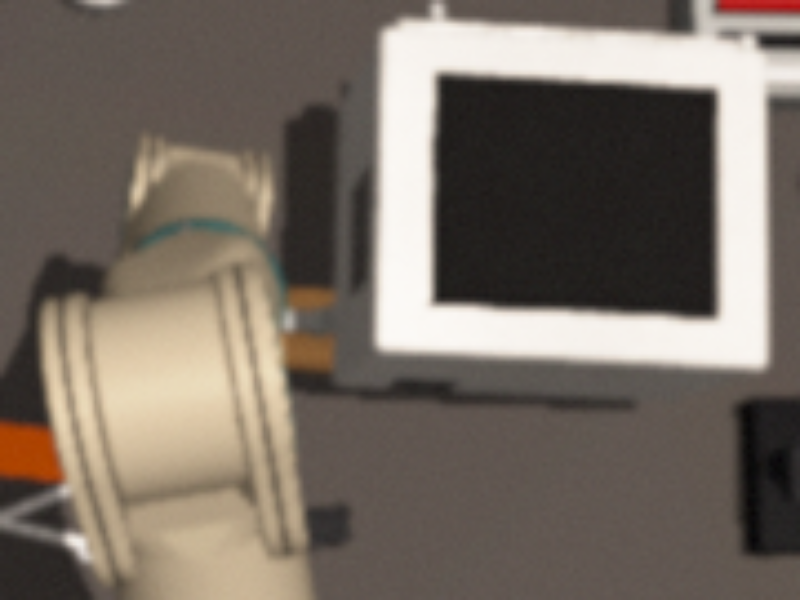

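```bash
python3 - <<'E'
from h import *
cv2.imwrite("pics/w11.png",eyes.grab_frame("wrist"))
c=eyes.calibration("side")
i=eyes.grab_frame("side");cv2.imwrite("pics/s12.png",cv2.resize(i[100:150,245:305],(800,600),interpolation=cv2.INTER_CUBIC))
for k in("bar_grip","bar_heel","bar_toe","block_top","cabinet_edge"):
  for d in eyes.place_of("side",k)[:1]: print(k,np.round(d["at"],1),round(d["score"],2))
E
```

```text
bar_grip [252.1 141.8] 0.69
bar_heel [270.9 124.1] 0.72
bar_toe [276.2 114.1] 0.65
block_top [272.6 127.1] 0.84
cabinet_edge [262.3 105.9] 0.85
```

View pics/w11.png

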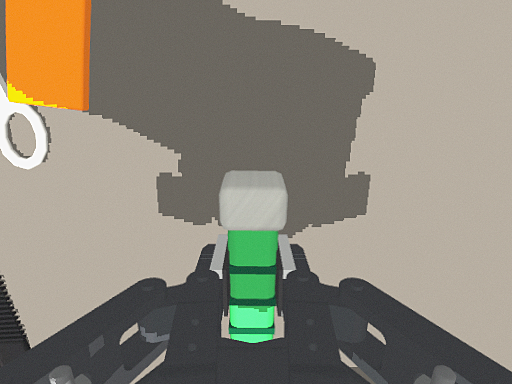

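View pics/s12.png

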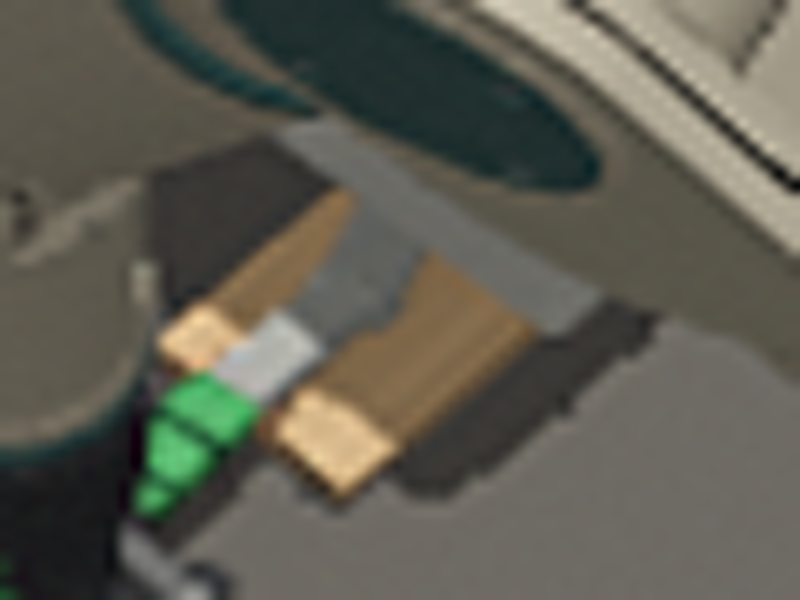

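```bash
python3 - <<'E'
from h import *
np.set_printoptions(precision=4,suppress=True)
print("toe",atz("side",(276.2,114.1),.064),"heel",atz("side",(270.9,124.1),.025),"grip",atz("side",(252.1,141.8),.034))
# wall lower edge px from s12 : (340,190)?(540,330) scale 60/800
f=lambda x,y:(245+x*.075,100+y*.0833)
for z in(.06,.065,.07): print(z,atz("side",f(545,335),z),atz("side",f(360,200),z),atz("side",f(270,140),z))
print("block outer",atz("side",f(165,340),.018),atz("side",f(290,425),.018),"blk/bot",atz("side",f(340,495),0.0),atz("side",f(395,450),.018))
for n,p in(("block inner side? ",f(540,330)),): print(n,atz("side",p,.018))
# expected from model
s=read_state();T=s["position"];th=np.radians(4.5);print("model heel y",T[1]-(.14*np.cos(th)-.01*np.sin(th)))
for y in(-.065,-.0745):
  print(y,"heel px",proj("side",[.557,y,.025]),"toe px",proj("side",[.557,y-.021*np.cos(th)-.041*np.sin(th),.0642]))
# top cam
g=lambda x,y:(230+x*.225,80+y*.225)
for z in(.245,): print("top corners",[atz("top",g(*q),z) for q in((380,25),(375,350))])
print("start",[atz("top",q,.232) for q in((310.6,89.4),(310.6,161.4))])
for z in (.06,.065,.07):print("lower wall top cam",atz("top",g(337,385),z),atz("top",g(343,100),z-.0))
print("block outer? sleeve-shank boundary top",atz("top",g(285,320),.03))
E
```

```text
toe [ 0.5544 -0.0945  0.064 ] heel [ 0.5554 -0.0666  0.025 ] grip [0.5613 0.0331 0.034 ]
0.06 [ 0.4951 -0.0754  0.06  ] [ 0.5608 -0.0787  0.06  ] [ 0.592  -0.0789  0.06  ]
0.065 [ 0.4939 -0.0734  0.065 ] [ 0.5594 -0.0767  0.065 ] [ 0.5905 -0.077   0.065 ]
0.07 [ 0.4926 -0.0715  0.07  ] [ 0.5579 -0.0748  0.07  ] [ 0.5889 -0.075   0.07  ]
block outer [ 0.5849 -0.025   0.018 ] [ 0.5408 -0.0247  0.018 ] blk/bot [ 0.5206 -0.0216  0.    ] [ 0.5137 -0.0362  0.018 ]
block inner side?  [ 0.5078 -0.0922  0.018 ]
model heel y -0.06526431406677931
-0.065 heel px [270.2914 124.1509] toe px [274.6905 114.7089]
-0.0745 heel px [271.9307 122.3119] toe px [276.351  112.8552]
top corners [array([ 0.7418, -0.0894,  0.245 ]), array([ 0.4919, -0.0791,  0.245 ])]
start [array([ 0.7334, -0.0749,  0.232 ]), array([ 0.4853, -0.0687,  0.232 ])]
lower wall top cam [ 0.4947 -0.0816  0.06  ] [ 0.7456 -0.0926  0.06  ]
lower wall top cam [ 0.4939 -0.0808  0.065 ] [ 0.7439 -0.0917  0.065 ]
lower wall top cam [ 0.4931 -0.0799  0.07  ] [ 0.7422 -0.0909  0.07  ]
block outer? sleeve-shank boundary top [ 0.557  -0.0423  0.03  ]
```

```bash
python3 -m creep '[-1,0,-4,0,-2,0,-8.5,0,-3,0,-13,0,-4,0,-18,0,-6,0,-23,0,-8,0,-27,0,-10,0,-32,0,-11.5,0,-36.5,0,-13,0,-41,0,-15.5,0,-45,0,-18,0,-49,0,-20,0,-53,0]'; python3 -c "
from h import *
go([.556,.0294,.1039],0)"
```

```text
time: 23.1
position: [0.5577, 0.0524, 0.0876]
ee_rot: [[-0.008, 1.0, -0.008], [1.0, 0.008, 0.013], [0.013, -0.008, -1.0]]
wrist_force: [-0.2, -3.3, -6.7]
opening: 0.0211
t 23.1 pos [0.5577 0.0524 0.0876] yhead 0.5 q7 0.17 shift [-22.8  -2.  -16.6] twist 0.5 F [-0.2 -3.3 -6.7] M [-0.3   0.16 -0.13] op 0.0211
```

```bash
python3 -m creep '[-3,0,-4,0,-5,0,-8,0,-7,0,-10,0,-8,0,-11,0,-8,0,-11,0]'; python3 -c "
from h import *
go([.556,.033,.0981],0)
i=eyes.grab_frame('side');cv2.imwrite('pics/s13.png',cv2.resize(i[80:155,220:320],(800,600),interpolation=cv2.INTER_CUBIC))
i=eyes.grab_frame('wrist');cv2.imwrite('pics/w13.png',i)
for n in('side','wrist'):
  for k in('bar_grip','bar_heel','bar_toe','block_top','cabinet_edge'):
    for d in eyes.place_of(n,k)[:1]: print(n,k,np.round(d['at'],1),round(d['score'],2))
"
```

```text
time: 23.6
position: [0.5584, 0.0444, 0.0987]
ee_rot: [[-0.009, 1.0, -0.007], [1.0, 0.009, 0.013], [0.014, -0.007, -1.0]]
wrist_force: [0.5, 0.3, -7.2]
opening: 0.0212
t 23.6 pos [0.5584 0.0444 0.0987] yhead 0.5 q7 0.18 shift [-11.4  -2.5   0.5] twist 0.5 F [ 0.5  0.3 -7.2] M [ 0.5  -0.11  0.06] op 0.0212
side bar_grip [254.2 130.9] 0.44
side bar_heel [270.6 121.8] 0.72
side bar_toe [278.7 113.1] 0.67
side block_top [272.5 126.4] 0.62
side cabinet_edge [257.6 108.6] 0.7
wrist bar_grip [253.4 283.2] 0.83
wrist bar_heel [253.2 335.1] 0.64
wrist bar_toe [250.4 283.8] 0.54
wrist block_top [245.3 325.6] 0.62
```

View pics/s13.png

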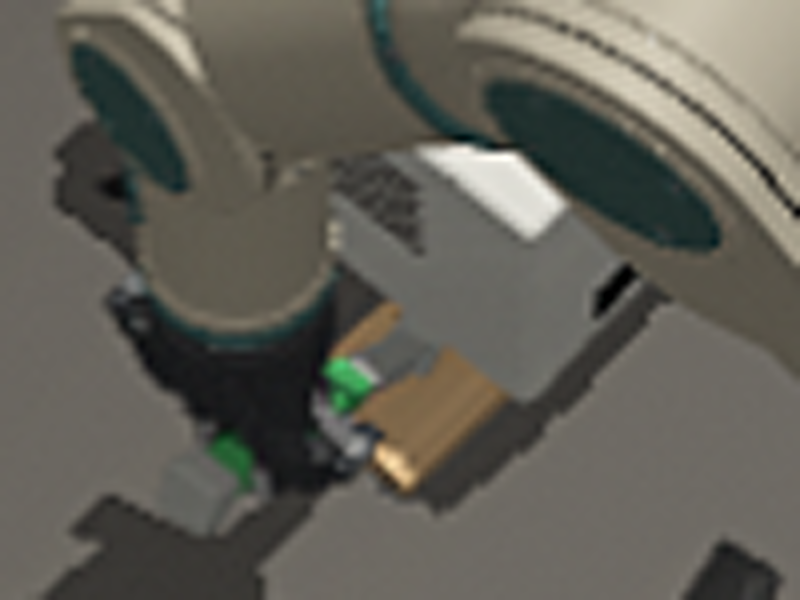

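View pics/w13.png

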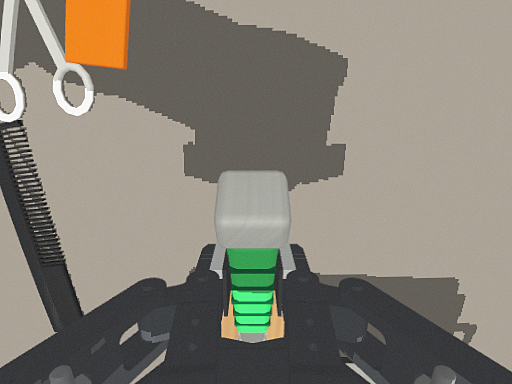

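```bash
python3 - <<'E'
from h import *
np.set_printoptions(precision=4,suppress=True)
f=lambda x,y:(220+x*.125,80+y*.125)
print("corner",atz("side",f(525,402),.052),"start",atz("side",(288.8,129.2),.052))
print("wall lower",atz("side",f(335,205)if 0 else f(400,310),.052))
print("block corner bottom",atz("side",f(408,492),0),atz("side",f(412,470),.018),"R top",atz("side",f(505,395),.018),atz("side",f(372,440),.018))
for y in(-.066,-.07,-.074,-.078):
  for th in(28,32):
    a=np.radians(th)
    print(y,th,"heel",proj("side",[.558,y,.026]),"toe",proj("side",[.558,y-.021*np.cos(a)-.041*np.sin(a),.026+.041*np.cos(a)-.021*np.sin(a)]))
print(atz("wrist",(221,335),.018),atz("wrist",(284,335),.018))
E
```

```text
corner [ 0.4922 -0.0708  0.052 ] start [ 0.486  -0.0811  0.052 ]
wall lower [ 0.5635 -0.0708  0.052 ]
block corner bottom [ 0.5185 -0.0219  0.    ] [ 0.5193 -0.0253  0.018 ] R top [ 0.5098 -0.0808  0.018 ] [ 0.5425 -0.0253  0.018 ]
-0.066 28 heel [270.2534 123.6813] toe [276.9399 113.1773]
-0.066 32 heel [270.2534 123.6813] toe [277.2217 113.1749]
-0.07 28 heel [270.9444 122.9064] toe [277.6321 112.4041]
-0.07 32 heel [270.9444 122.9064] toe [277.9125 112.403 ]
-0.074 28 heel [271.6345 122.1325] toe [278.3234 111.6321]
-0.074 32 heel [271.6345 122.1325] toe [278.6025 111.6323]
-0.078 28 heel [272.3238 121.3597] toe [279.0138 110.8611]
-0.078 32 heel [272.3238 121.3597] toe [279.2915 110.8626]
[ 0.5322 -0.08    0.018 ] [ 0.5884 -0.0793  0.018 ]
```

```bash
python3 - <<'E'
from h import *
i=eyes.grab_frame("top");cv2.imwrite("pics/t14.png",cv2.resize(i[80:215,230:410],(800,600),interpolation=cv2.INTER_CUBIC))
i=eyes.grab_frame("side");cv2.imwrite("pics/s14.png",cv2.resize(i[0:150,200:400],(800,600),interpolation=cv2.INTER_CUBIC))
E
```

```text
(no output)
```

View pics/t14.png

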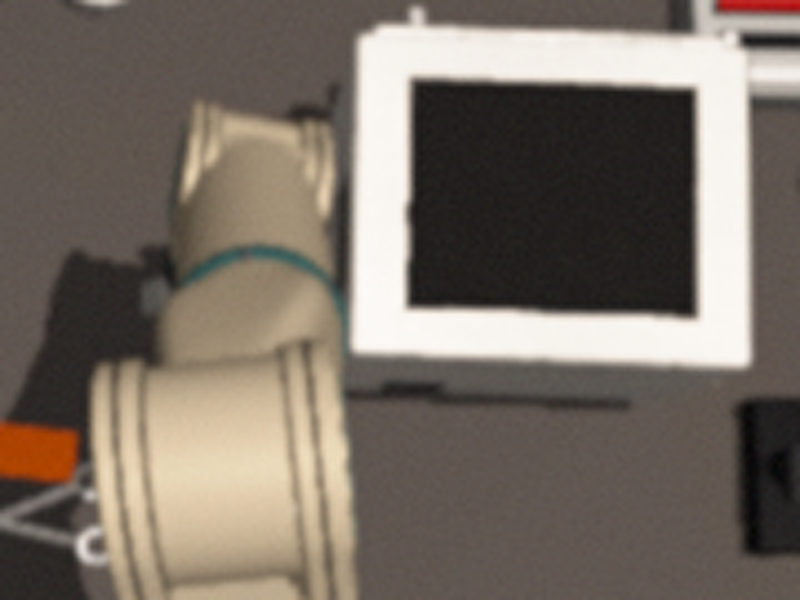

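View pics/s14.png

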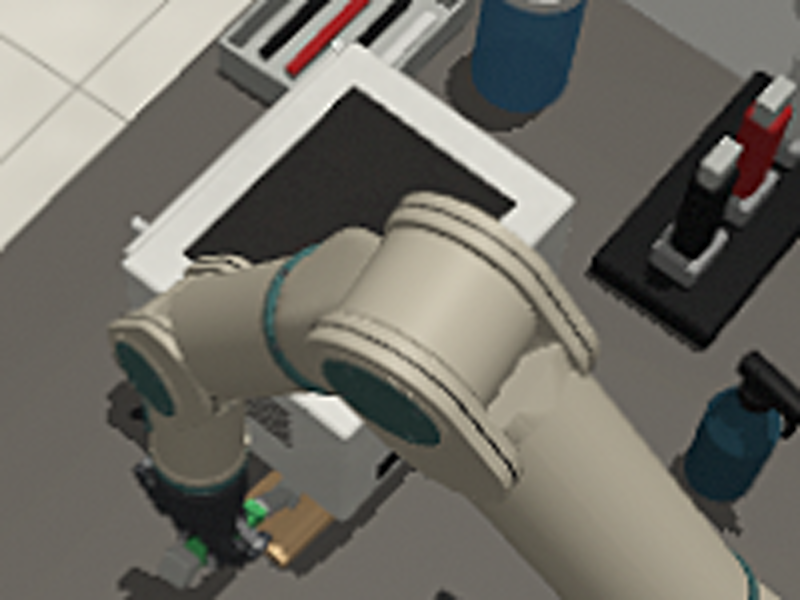

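```bash
python3 -m creep '[-2,0,0,0,-4,0,0,0,-4,0,2.5,0,-1,0,6.5,0,1,0,10.5,0,3.5,0,15,0,6,0,19,0,8,0,23.5,0,10,0,28,0,12,0,32.5,0,13.5,0,37,0,13.5,0,37,0]'; python3 -c "
from h import *
go([.556,.0603,.0617],0)
i=eyes.grab_frame('side');cv2.imwrite('pics/s15.png',cv2.resize(i[80:155,220:320],(800,600),interpolation=cv2.INTER_CUBIC))
i=eyes.grab_frame('top');cv2.imwrite('pics/t15.png',cv2.resize(i[80:215,230:410],(800,600),interpolation=cv2.INTER_CUBIC))"
```

```text
time: 25.5
position: [0.5582, 0.062, 0.0625]
ee_rot: [[-0.01, 1.0, -0.006], [1.0, 0.011, 0.017], [0.017, -0.006, -1.0]]
wrist_force: [-1.8, 8.6, 7.0]
opening: 0.0208
t 25.5 pos [0.5582 0.062  0.0625] yhead 0.6 q7 0.17 shift [-1.7 -2.2  0.8] twist 0.6 F [-1.8  8.6  7. ] M [ 1.3   0.36 -0.21] op 0.0208
```

View pics/s15.png

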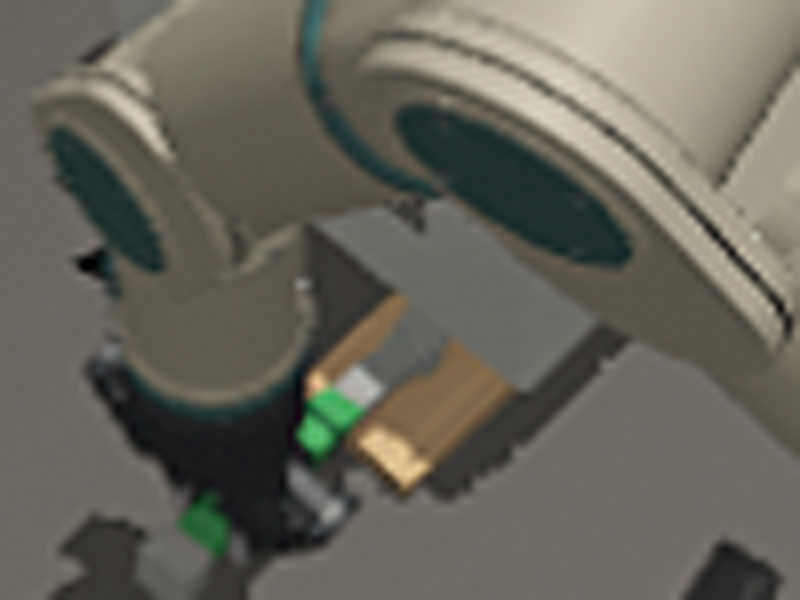

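View pics/t15.png

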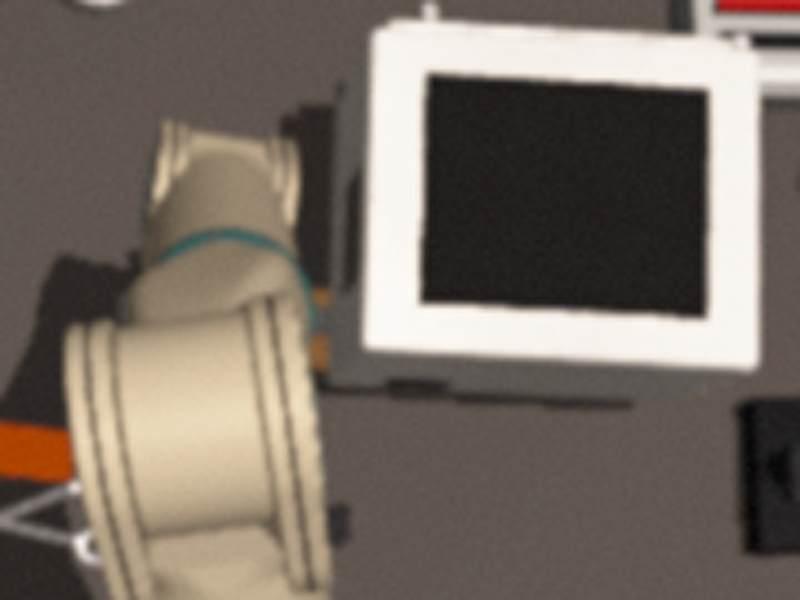

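```bash
python3 -m creep '[-4,0,3,0,-3,0,7,0,-2.5,0,11,0,-1.5,0,15,0,-0.5,0,19.5,0,0.5,0,24,0,1.5,0,29,0,2,0,34,0,2.5,0,39,0,2.5,0,43,0,2.5,0,46,0,2.5,0,46,0]'; python3 -c "
from h import *
go([.556,.0688,.0113],0)
i=eyes.grab_frame('side');cv2.imwrite('pics/s16.png',cv2.resize(i[80:155,220:320],(800,600),interpolation=cv2.INTER_CUBIC))
i=eyes.grab_frame('top');cv2.imwrite('pics/t16.png',cv2.resize(i[80:215,230:410],(800,600),interpolation=cv2.INTER_CUBIC))"
```

```text
time: 26.8
position: [0.558, 0.071, 0.017]
ee_rot: [[-0.014, 1.0, -0.006], [1.0, 0.014, 0.023], [0.023, -0.006, -1.0]]
wrist_force: [-1.9, 13.2, 3.6]
opening: 0.0208
t 26.8 pos [0.558 0.071 0.017] yhead 0.8 q7 0.19 shift [-2.4 -2.   5.7] twist 0.8 F [-1.9 13.2  3.6] M [ 2.05  0.15 -0.31] op 0.0208
```

View pics/s16.png

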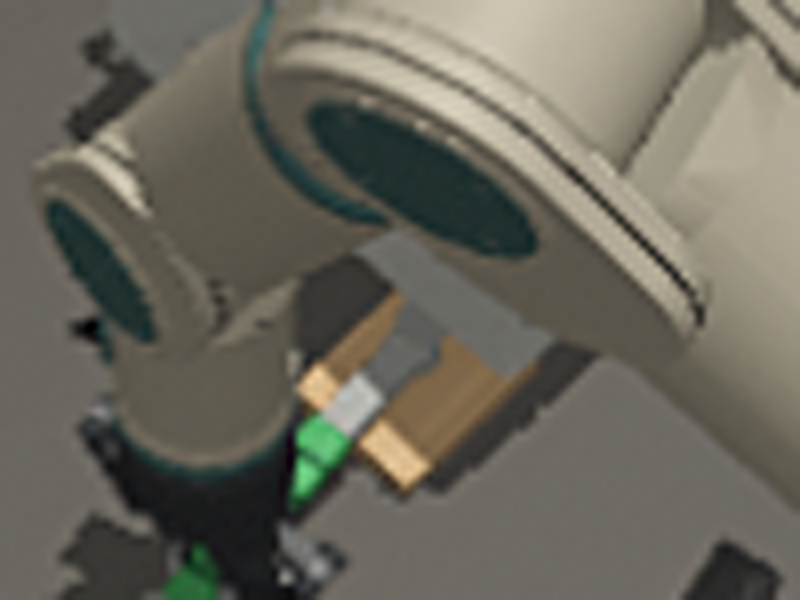

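View pics/t16.png

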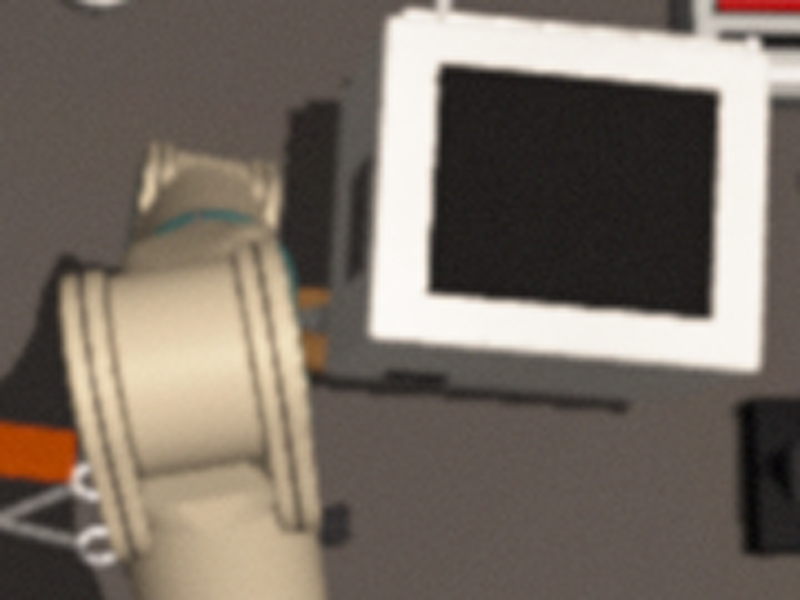

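```bash
python3 - <<'E'
from h import *
np.set_printoptions(precision=4,suppress=True)
f=lambda x,y:(220+x*.125,80+y*.125)
for z in(.062,.068): print(z,"edge",atz("side",f(505,375),z),atz("side",f(440,322),z),atz("side",f(360,255),z))
g=lambda x,y:(230+x*.225,80+y*.225)
for z in(.062,.068): print(z,"edge top cam",atz("top",g(330,375),z),atz("top",g(345,85),z))
for k in('bar_grip','bar_heel','bar_toe','cabinet_edge','block_top'):
  for n in("side","top"):
    for d in eyes.place_of(n,k)[:1]: print(n,k,np.round(d['at'],1),round(d['score'],2),atz(n,d['at'],dict(bar_grip=.028,bar_heel=.025,bar_toe=.066,cabinet_edge=.066,block_top=.018)[k]))
E
```

```text
0.062 edge [ 0.5047 -0.0716  0.062 ] [ 0.5431 -0.0736  0.062 ] [ 0.5916 -0.0769  0.062 ]
0.068 edge [ 0.5031 -0.0693  0.068 ] [ 0.5414 -0.0713  0.068 ] [ 0.5897 -0.0746  0.068 ]
0.062 edge top cam [ 0.503  -0.0755  0.062 ] [ 0.7584 -0.0944  0.062 ]
0.068 edge top cam [ 0.502  -0.0745  0.068 ] [ 0.7564 -0.0933  0.068 ]
side bar_grip [248.  144.1] 0.49 [0.5687 0.0473 0.028 ]
side bar_heel [301.6 173. ] 0.6 [0.3539 0.0121 0.025 ]
top bar_heel [298.6 152.3] 0.46 [ 0.5568 -0.0605  0.025 ]
side bar_toe [242.6 205. ] 0.66 [0.4311 0.2399 0.066 ]
top bar_toe [309.1 149.9] 0.4 [ 0.5579 -0.0945  0.066 ]
side cabinet_edge [259.3 104.5] 0.66 [ 0.6248 -0.0853  0.066 ]
side block_top [269.3 128.2] 0.6 [ 0.5516 -0.0527  0.018 ]
top block_top [301.3 154.8] 0.54 [ 0.5482 -0.072   0.018 ]
```

```bash
python3 -m creep '[-3,0,2,0,-2,0,4,0,-2,0,6,0,-1,0,8,0,-1,0,8,0]'; python3 -m creep '[0,0,2,0,0,0,2,0]'
```

```text
time: 27.9
position: [0.5579, 0.0719, 0.0093]
ee_rot: [[-0.015, 1.0, -0.006], [1.0, 0.015, 0.025], [0.025, -0.006, -1.0]]
wrist_force: [-2.2, 5.6, 3.5]
opening: 0.0204
time: 28.1
position: [0.558, 0.0722, 0.0076]
ee_rot: [[-0.015, 1.0, -0.006], [1.0, 0.015, 0.025], [0.025, -0.006, -1.0]]
wrist_force: [-0.9, 3.0, 3.4]
opening: 0.0208
```

```bash
python3 -m creep '[0,0,1.5,0,0,0,3,0,0,0,3,0]'; python3 - <<'E'
from h import *
cv2.imwrite("pics/w17.png",eyes.grab_frame("wrist"))
i=eyes.grab_frame('side');cv2.imwrite('pics/s17.png',cv2.resize(i[80:180,200:333],(800,600),interpolation=cv2.INTER_CUBIC))
E
```

```text
time: 28.4
position: [0.5582, 0.0722, 0.0071]
ee_rot: [[-0.015, 1.0, -0.005], [1.0, 0.015, 0.026], [0.026, -0.005, -1.0]]
wrist_force: [-6.5, 1.6, 24.9]
opening: 0.0209
```

View pics/w17.png

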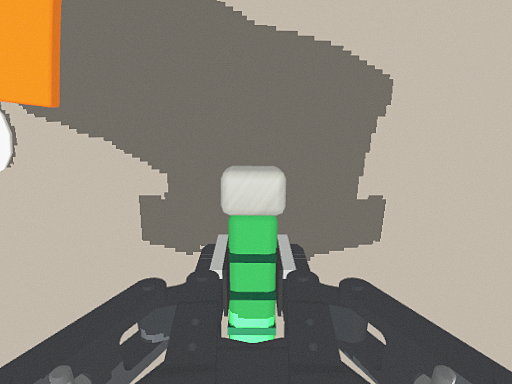

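View pics/s17.png

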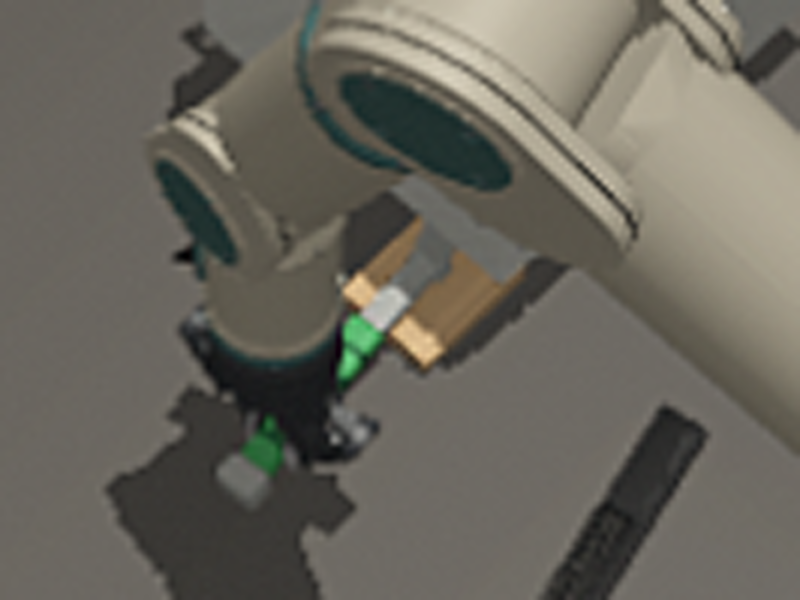

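```bash
python3 -m creep '[0,0,-0.5,0,0,0,-0.5,0]'; python3 -m creep '[0,0,0,0,0,0,0,0,0,0,0,0,0,0,0,0]' -0.2;  python3 - <<'E'
from h import *
go([.556,.0688,.0113],0)
i=eyes.grab_frame('side');cv2.imwrite('pics/s18.png',cv2.resize(i[80:180,200:333],(800,600),interpolation=cv2.INTER_CUBIC))
i=eyes.grab_frame('top');cv2.imwrite('pics/t18.png',cv2.resize(i[80:215,230:410],(800,600),interpolation=cv2.INTER_CUBIC))
E
```

```text
time: 28.7
position: [0.5582, 0.0721, 0.0081]
ee_rot: [[-0.015, 1.0, -0.005], [1.0, 0.015, 0.026], [0.026, -0.005, -1.0]]
wrist_force: [-1.8, 2.2, 3.5]
opening: 0.0207
time: 29.1
position: [0.5584, 0.0717, 0.0077]
ee_rot: [[-0.015, 1.0, -0.005], [1.0, 0.015, 0.025], [0.025, -0.004, -1.0]]
wrist_force: [0.2, -0.2, -0.0]
opening: 0.0514
t 29.1 pos [0.5584 0.0717 0.0077] yhead 0.8 q7 0.19 shift [-2.8 -2.4 -3.6] twist 0.8 F [ 0.2 -0.2 -0. ] M [-0.04  0.03  0.03] op 0.0514
```

View pics/s18.png

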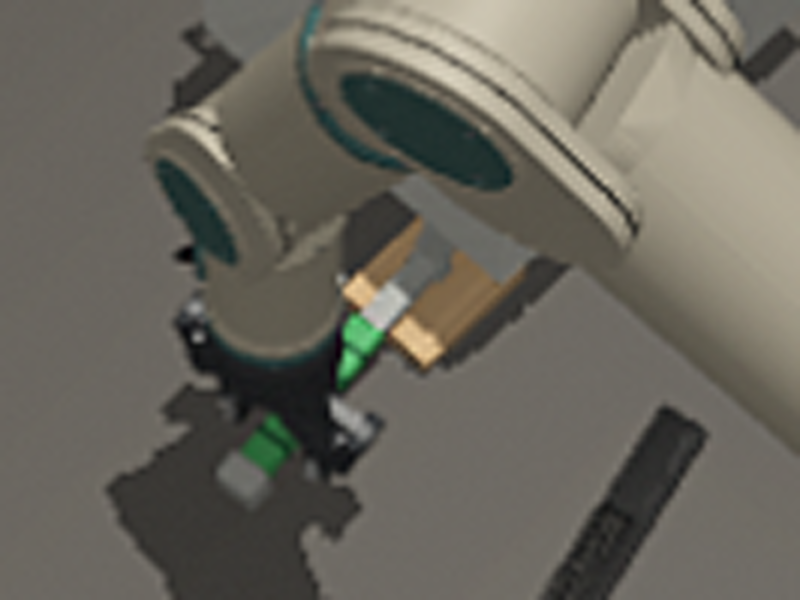

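View pics/t18.png

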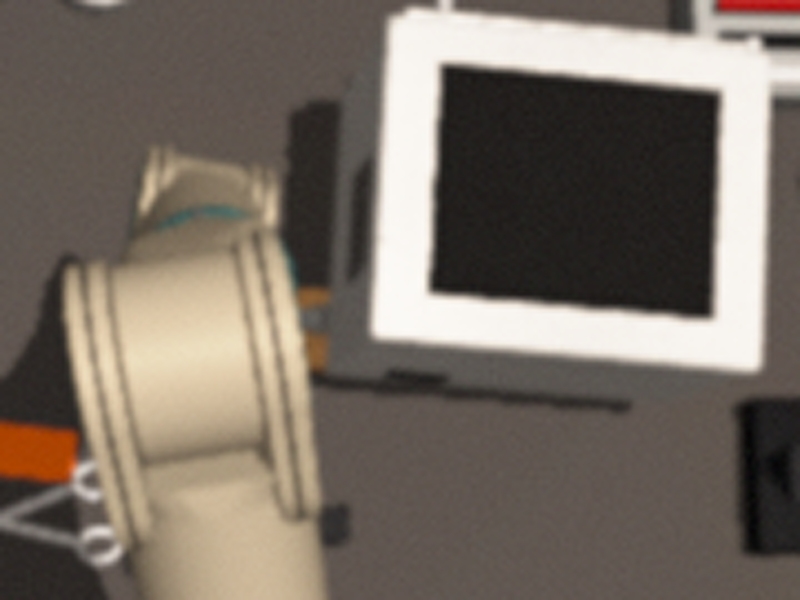

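```bash
python3 -m creep '[0,0,-15,0,0,0,-45,0,10,0,-85,0,50,-20,-115,0,95,-40,-125,2,140,-60,-130,4,180,-78,-130,6,215,-92,-130,8,227,-95,-130,8,227,-95,-130,8]' -1; python3 - <<'E'
from h import *
go([.4646,.298,.12],-7.5)
c=eyes.calibration("wrist");i=eyes.grab_frame("wrist");cv2.imwrite("pics/w20.png",i)
for d in eyes.regions_of("wrist","shim_center")[:2]:
    m=d["mask"].astype(np.uint8);print(d["score"],np.round(d["at"]),m.sum())
i=eyes.grab_frame('side');cv2.imwrite('pics/s20.png',i)
E
```

```text
time: 30.2
position: [0.4598, 0.2966, 0.1448]
ee_rot: [[0.12, 0.993, -0.004], [0.992, -0.12, 0.027], [0.026, -0.008, -1.0]]
wrist_force: [-0.0, -1.2, -0.8]
opening: 0.0854
t 30.2 pos [0.4598 0.2966 0.1448] yhead -6.9 q7 -0.37 shift [ 1.3  4.8 24.8] twist 0.6 F [-0.  -1.2 -0.8] M [-0.07 -0.07 -0.04] op 0.0854
0.91 [ 27. 238.] 3558
0.81 [255. 238.] 6947
```

View pics/w20.png

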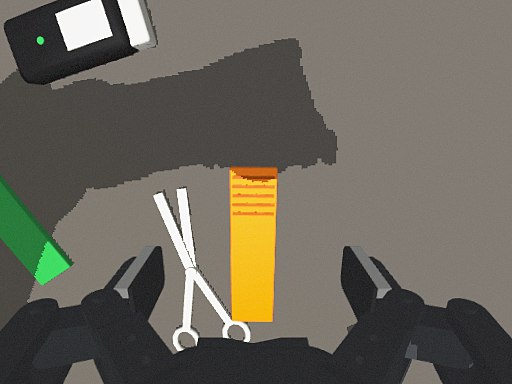

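View pics/s20.png

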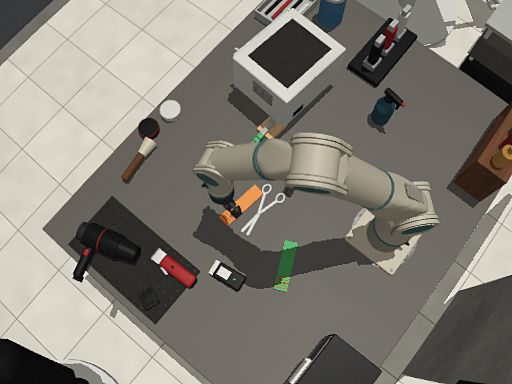

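```bash
python3 - <<'E'
from h import *
c=eyes.calibration("wrist")
for p in((230,168),(277,168),(232,320),(273,321)):print(atz("wrist",p,.008,c).round(4))
go([.4646,.298,.12],-7.5)
E
```

```text
[0.4445 0.3121 0.008 ]
[0.4878 0.3065 0.008 ]
[0.4218 0.1463 0.008 ]
[0.4659 0.1395 0.008 ]
t 30.35 pos [0.4617 0.2919 0.1445] yhead -7.3 q7 -0.37 shift [ 5.8  2.2 24.6] twist 0.2 F [-0.3 -0.9  0.4] M [-0.03  0.01 -0.01] op 0.0854
```

```bash
python3 -m creep '[0,2,30,0,0,2,70,0,0,2,110,0,0,2,130,0,0,2,140,0,0,2,143,0,0,2,143,0]' -0.4; python3 -m creep '[0,0,0,0,0,0,0,0,0,0,0,0,0,0,0,0]' 1;python3 -c "
from h import *
go([.4646,.298,.0],-7.5)"
```

```text
time: 31.05
position: [0.4641, 0.2943, 0.002]
ee_rot: [[0.129, 0.992, -0.003], [0.991, -0.129, 0.024], [0.024, -0.006, -1.0]]
wrist_force: [0.6, -0.1, -0.3]
opening: 0.06
time: 31.45
position: [0.4651, 0.2945, 0.0039]
ee_rot: [[0.129, 0.992, -0.001], [0.991, -0.129, 0.026], [0.025, -0.004, -1.0]]
wrist_force: [-1.1, -0.8, 6.2]
opening: 0.0419
t 31.45 pos [0.4651 0.2945 0.0039] yhead -7.4 q7 -0.27 shift [ 3.3 -0.9  4. ] twist 0.1 F [-1.1 -0.8  6.2] M [-0.29  0.19 -0.01] op 0.0419
```

```bash
python3 -m creep '[0,0,-5,0,0,0,-12,0,0,0,-15,0,5,30,-15,0,12,75,-15,-1,18,120,-15,-2,22,155,-15,-3,23,178,-15,-3,23,182,-15,-3,23,182,-15,-3]'; python3 - <<'E'
from h import *
go([.65,.20,.012],-4.3)
cv2.imwrite("pics/w21.png",eyes.grab_frame("wrist"))
i=eyes.grab_frame('side');cv2.imwrite('pics/s21.png',cv2.resize(i[60:240,100:340],(800,600)))
i=eyes.grab_frame('top');cv2.imwrite('pics/t21.png',cv2.resize(i[60:240,170:410],(800,600)))
E
```

```text
time: 32.45
position: [0.6483, 0.2929, 0.0185]
ee_rot: [[0.078, 0.997, -0.001], [0.997, -0.078, 0.025], [0.025, -0.003, -1.0]]
wrist_force: [-1.3, -0.4, -1.0]
opening: 0.0417
t 32.45 pos [0.6483 0.2929 0.0185] yhead -4.5 q7 -0.23 shift [-92.6   9.    4.2] twist -0.2 F [-1.3 -0.4 -1. ] M [ 0.01  0.02 -0.03] op 0.0417
```

View pics/w21.png

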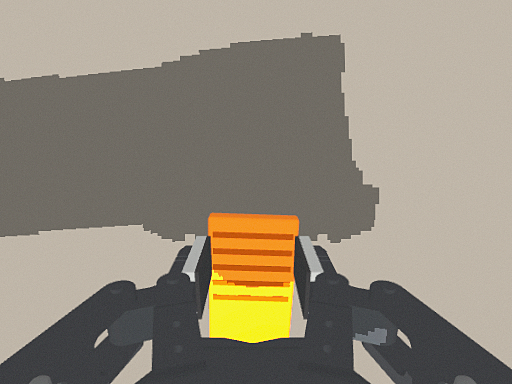

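View pics/s21.png

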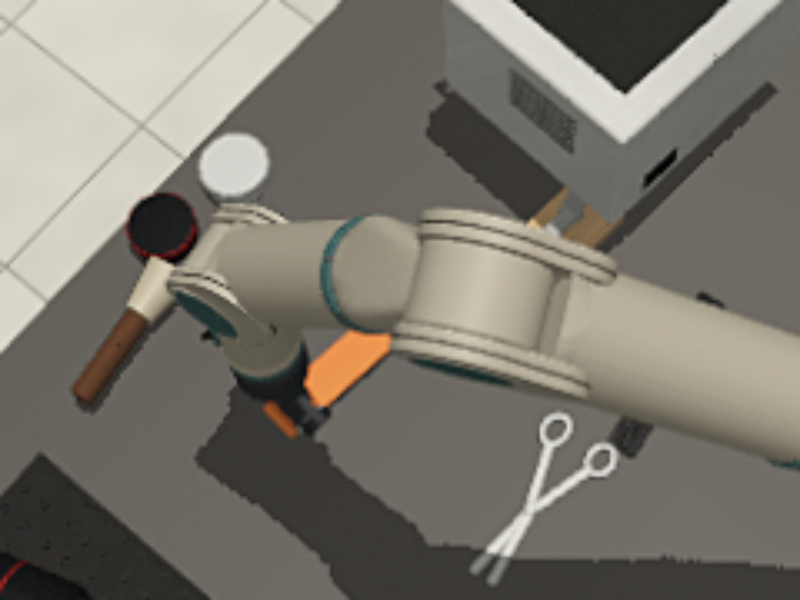

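View pics/t21.png

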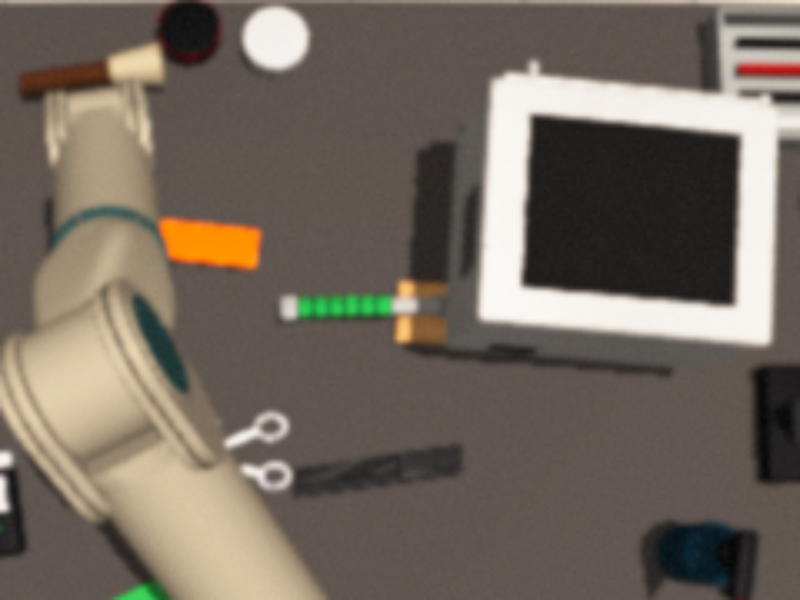

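```bash
python3 - <<'E'
from h import *
go([.648,.10,.0055],-4.3)
go([.648,-.02,.0055],-4.3)
f=lambda x,y:(170+x*.3,60+y*.3)
print("block",[atz("top",f(*p),.018).round(4) for p in((397,283),(395,343))])
print("edge",[atz("top",f(*p),.066).round(4) for p in((449,345),(462,125))])
E
```

```text
t 32.6 pos [0.6466 0.2942 0.0186] yhead -4.4 q7 -0.23 shift [-193.8   16.3    8. ] twist -0.1 F [-0.  -0.7 -0.3] M [0.01 0.01 0.  ] op 0.0419
t 32.6 pos [0.6466 0.2942 0.0186] yhead -4.4 q7 -0.23 shift [-313.4   25.4    4.9] twist -0.1 F [-0.  -0.7 -0.3] M [0.01 0.01 0.  ] op 0.0419
block [array([ 0.5878, -0.0246,  0.018 ]), array([ 0.5162, -0.021 ,  0.018 ])]
edge [array([ 0.5057, -0.0766,  0.066 ]), array([ 0.7636, -0.0976,  0.066 ])]
```

```bash
python3 -m creep '[-15,1,0,0,-45,4,0,0,-85,7,1,0,-125,10,2,0,-160,13,5,0,-185,15.5,7,0,-194,16.3,8,0,-194,16.3,8,0]'; python3 - <<'E'
from h import *
go([.648,-.02,.005],-4.3)
i=eyes.grab_frame('side');cv2.imwrite('pics/s22.png',cv2.resize(i[50:200,160:360],(800,600)))
i=eyes.grab_frame('top');cv2.imwrite('pics/t22.png',cv2.resize(i[60:240,170:410],(800,600)))
E
```

```text
time: 33.4
position: [0.6474, 0.0977, 0.0056]
ee_rot: [[0.079, 0.997, -0.004], [0.997, -0.079, 0.025], [0.025, -0.006, -1.0]]
wrist_force: [0.4, -0.6, -0.1]
opening: 0.0416
t 33.4 pos [0.6474 0.0977 0.0056] yhead -4.5 q7 0.05 shift [-117.3    9.8   -2.3] twist -0.2 F [ 0.4 -0.6 -0.1] M [-0.01 -0.08  0.04] op 0.0416
```

View pics/s22.png

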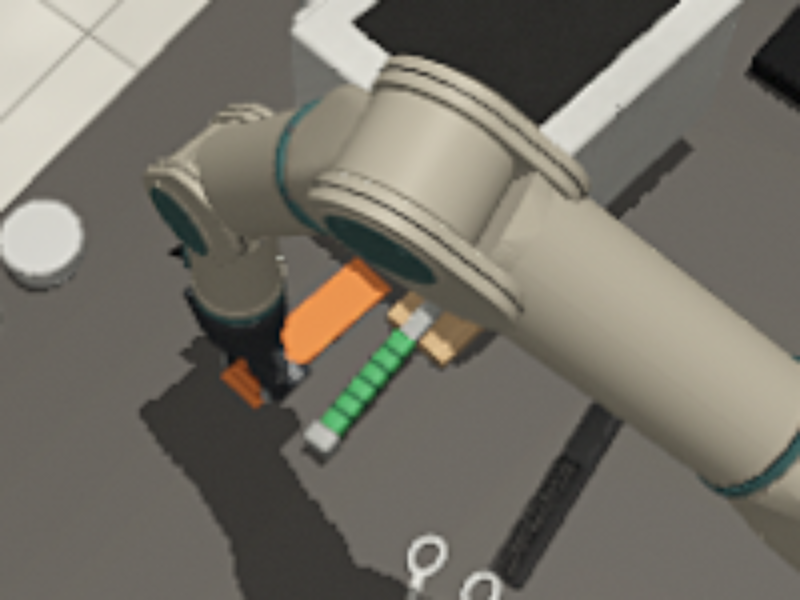

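View pics/t22.png

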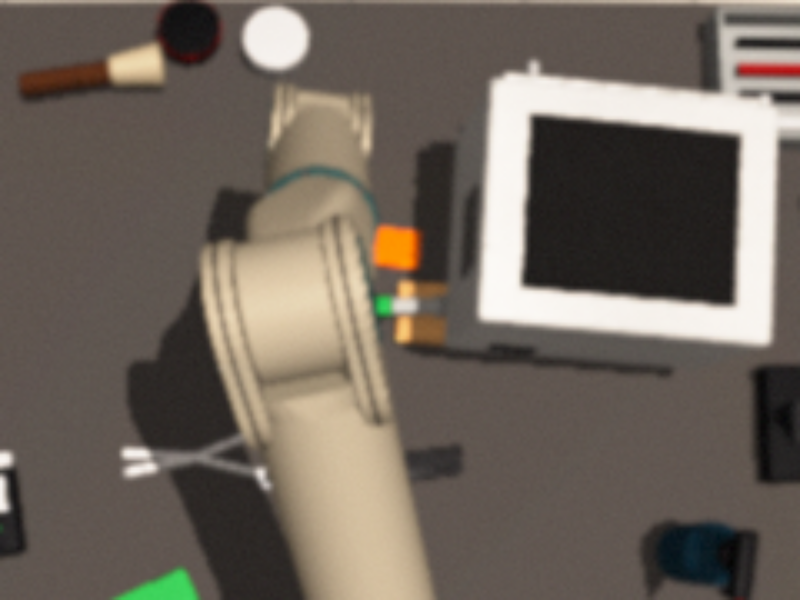

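```bash
python3 -m creep '[-10,1,0,0,-22,2,0,0,-34,3,-1,0,-46,4,-1,0,-55,4.5,-1,0,-55,4.5,-1,0]';python3 -m creep '[-8,0.5,0,0,-16,1,0,0,-24,2,-0.5,0,-32,2.5,-0.5,0,-32,2.5,-0.5,0]';  python3 -c "
from h import *
go([.648,-.02,.005],-4.3)"
```

```text
time: 34.1
position: [0.6481, 0.0436, 0.0052]
ee_rot: [[0.078, 0.997, -0.003], [0.997, -0.078, 0.026], [0.026, -0.005, -1.0]]
wrist_force: [0.7, -0.5, -0.7]
opening: 0.0416
time: 34.6
position: [0.6481, 0.0092, 0.0049]
ee_rot: [[0.08, 0.997, -0.003], [0.996, -0.08, 0.025], [0.024, -0.005, -1.0]]
wrist_force: [-0.7, 0.1, -1.2]
opening: 0.0415
t 34.6 pos [0.6481 0.0092 0.0049] yhead -4.6 q7 0.16 shift [-29.1   2.2  -0.8] twist -0.3 F [-0.7  0.1 -1.2] M [-0.06 -0.05 -0.03] op 0.0415
```

```bash
python3 -m creep '[-8,0.5,0,0,-16,1,0,0,-24,2,-0.5,0,-31,2.5,-0.5,0,-31,2.5,0.5,0,-31,2.5,0.5,0]';  python3 -c "
from h import *
go([.648,-.02,.005],-4.3)
i=eyes.grab_frame('side');cv2.imwrite('pics/s23.png',cv2.resize(i[50:200,160:360],(800,600)))
i=eyes.grab_frame('top');cv2.imwrite('pics/t23.png',cv2.resize(i[60:240,170:410],(800,600)))
i=eyes.grab_frame('wrist');cv2.imwrite('pics/w23.png',i)"
```

```text
time: 35.2
position: [0.6484, -0.0232, 0.004]
ee_rot: [[0.081, 0.997, -0.002], [0.996, -0.081, 0.024], [0.023, -0.004, -1.0]]
wrist_force: [-0.7, -1.8, 2.4]
opening: 0.0416
t 35.2 pos [ 0.6484 -0.0232  0.004 ] yhead -4.6 q7 0.2 shift [ 3.2 -0.7 -0.9] twist -0.3 F [-0.7 -1.8  2.4] M [-0.34  0.09  0.  ] op 0.0416
```

View pics/s23.png

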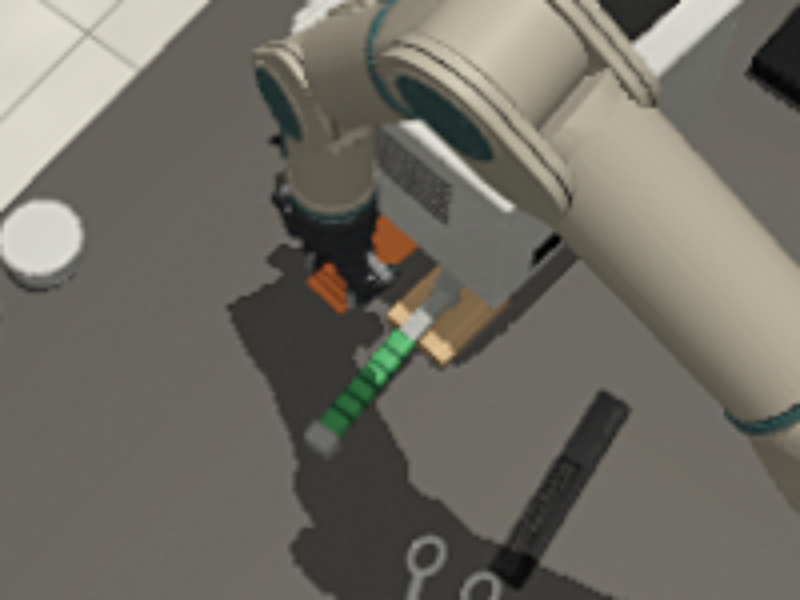

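View pics/w23.png

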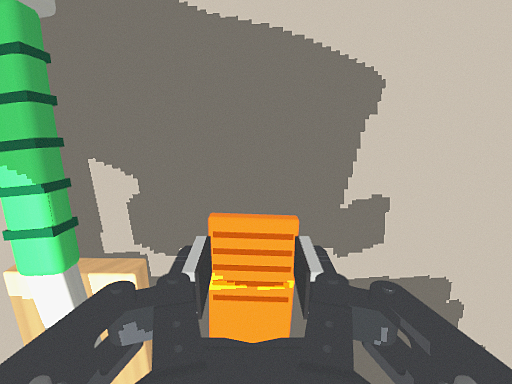

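```bash
python3 -m creep '[0,0,0,0,0,0,0,0,0,0,0,0,0,0,-10,0,0,0,-30,0,3,-5,-55,0,30,-35,-75,0,65,-70,-80,-2,85,-92,-80,-4,88,-97,-80,-5,88,-97,-80,-5]' -0.4; python3 - <<'E'
from h import *
go([.558,.0717,.008],.8)
c=eyes.calibration("wrist")
i=eyes.grab_frame('wrist');cv2.imwrite('pics/w24.png',i)
i=eyes.grab_frame('side');cv2.imwrite('pics/s24.png',cv2.resize(i[50:200,160:360],(800,600)))
E
```

```text
time: 36.45
position: [0.5587, 0.0726, 0.0872]
ee_rot: [[-0.01, 1.0, -0.002], [1.0, 0.01, 0.025], [0.025, -0.001, -1.0]]
wrist_force: [1.0, -0.3, 0.6]
opening: 0.0598
t 36.45 pos [0.5587 0.0726 0.0872] yhead 0.5 q7 0.13 shift [-2.8 -0.6 79.2] twist -0.3 F [ 1.  -0.3  0.6] M [-0.05 -0.02  0.03] op 0.0598
```

View pics/w24.png

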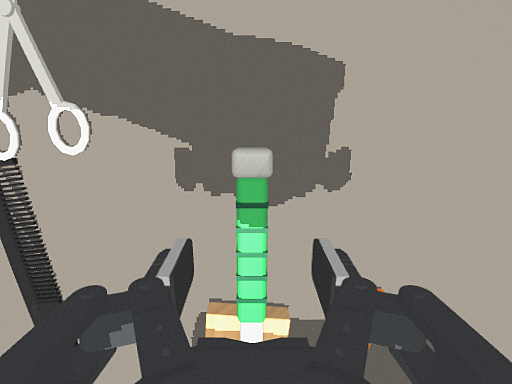

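View pics/s24.png

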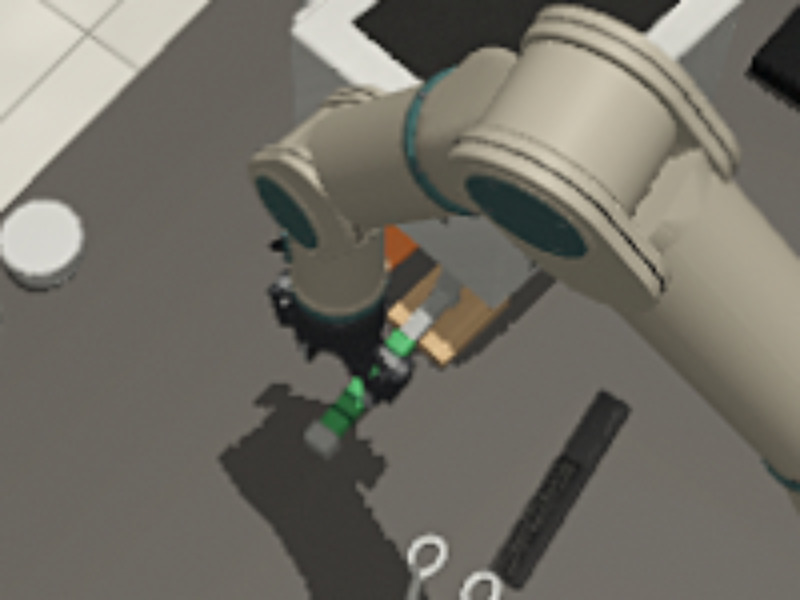

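```bash
python3 -m creep '[-1,-0.5,25,0,-2,-0.5,50,0,-3,-0.5,68,0,-3,-0.5,78,0,-3,-0.5,79,0,-3,-0.5,79,0]'; python3 -m creep '[0,0,0,0,0,0,0,0,0,0,0,0,0,0,0,0]' 1;python3 -c "
from h import *
go([.558,.0717,.008],.8)"
```

```text
time: 37.15
position: [0.5605, 0.0684, 0.0081]
ee_rot: [[-0.005, 1.0, 0.0], [1.0, 0.005, 0.023], [0.023, 0.001, -1.0]]
wrist_force: [-0.0, 0.2, 1.4]
opening: 0.0598
time: 37.55
position: [0.5608, 0.0685, 0.0088]
ee_rot: [[-0.003, 1.0, 0.001], [1.0, 0.003, 0.023], [0.023, 0.001, -1.0]]
wrist_force: [-2.1, 0.5, 5.0]
opening: 0.0208
t 37.55 pos [0.5608 0.0685 0.0088] yhead 0.2 q7 0.17 shift [ 3.2 -2.8  0.9] twist -0.6 F [-2.1  0.5  5. ] M [-0.04  0.1  -0.38] op 0.0208
```

```bash
python3 -m creep '[0,0,-3,0,-0.5,0,-6,0,-0.5,0,-9,0,-1,0,-12,0,-1.5,0,-15.5,0,-2,0,-19,0,-3,0,-22.5,0,-3.5,0,-26,0,-4,0,-29.5,0,-5,0,-33,0,-5.5,0,-36,0,-5.5,0,-36,0]';python3 -c "
from h import *
go([.558,.0717,.008],.8)
i=eyes.grab_frame('top');cv2.imwrite('pics/t25.png',cv2.resize(i[60:240,170:410],(800,600)))
i=eyes.grab_frame('side');cv2.imwrite('pics/s25.png',cv2.resize(i[50:200,160:360],(800,600)))"
```

```text
time: 38.75
position: [0.5608, 0.0613, 0.0452]
ee_rot: [[-0.003, 1.0, 0.002], [1.0, 0.003, 0.023], [0.023, 0.002, -1.0]]
wrist_force: [-3.4, -1.6, -3.1]
opening: 0.0207
t 38.75 pos [0.5608 0.0613 0.0452] yhead 0.1 q7 0.16 shift [ 9.6 -2.8 37.4] twist -0.7 F [-3.4 -1.6 -3.1] M [-0.14  0.81 -0.38] op 0.0207
```

View pics/t25.png

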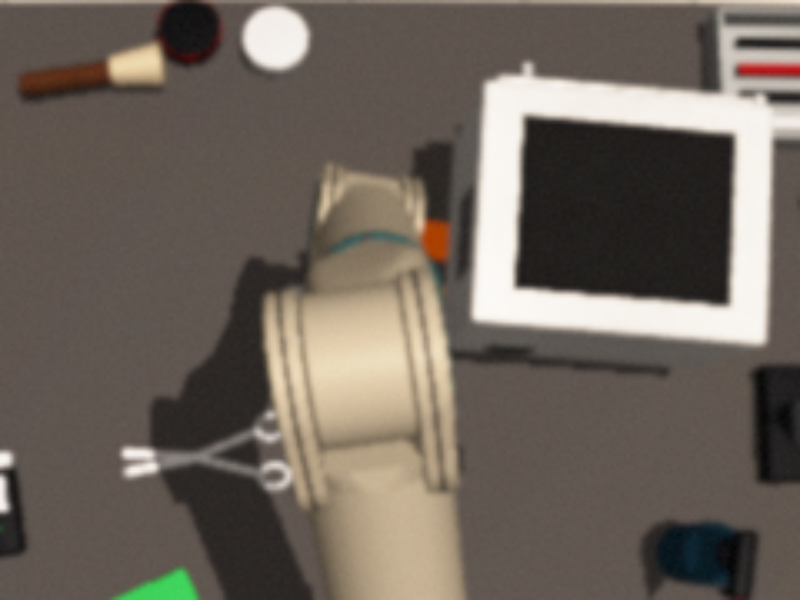

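View pics/s25.png

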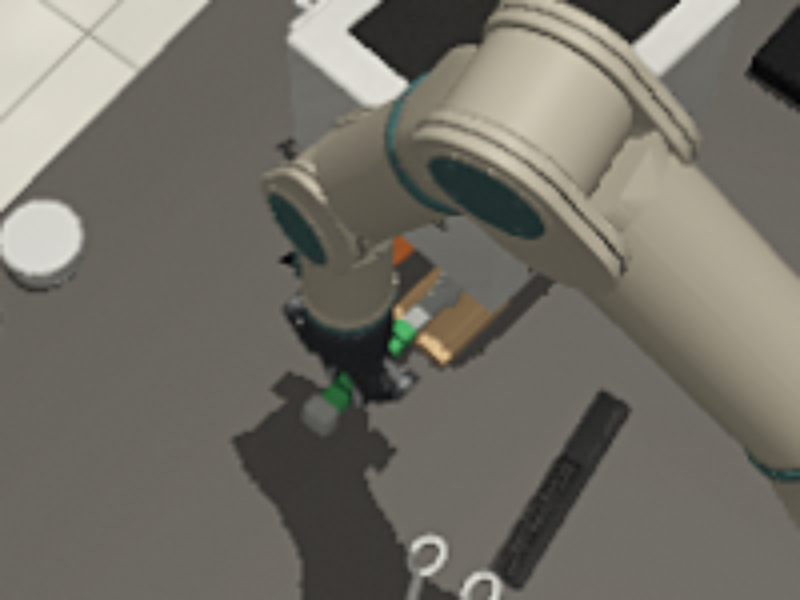

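```bash
python3 -m creep '[-0.5,0,-3,0,-1,0,-6,0,-2,0,-9,0,-3,0,-12,0,-3.5,0,-14,0,-3.5,0,-14,0]';python3 -m creep '[-1,0,-2,0,-1.5,0,-4,0,-2,0,-6,0,-3,0,-8,0,-3,0,-8,0]';python3 -c "
from h import *
go([.558,.0717,.008],.8)
i=eyes.grab_frame('top');cv2.imwrite('pics/t26.png',cv2.resize(i[60:240,170:410],(800,600)))
i=eyes.grab_frame('side');cv2.imwrite('pics/s26.png',cv2.resize(i[70:160,220:340],(800,600)))"
```

```text
time: 39.45
position: [0.5612, 0.0571, 0.0594]
ee_rot: [[-0.003, 1.0, 0.003], [1.0, 0.002, 0.022], [0.022, 0.003, -1.0]]
wrist_force: [-2.4, -4.4, -3.5]
opening: 0.021
time: 39.95
position: [0.562, 0.0543, 0.0678]
ee_rot: [[-0.003, 1.0, 0.004], [1.0, 0.003, 0.023], [0.023, 0.004, -1.0]]
wrist_force: [0.9, 0.3, -5.9]
opening: 0.0207
t 39.95 pos [0.562  0.0543 0.0678] yhead 0.2 q7 0.16 shift [16.  -4.2 60.2] twist -0.6 F [ 0.9  0.3 -5.9] M [ 0.51 -0.07  0.03] op 0.0207
```

View pics/s26.png

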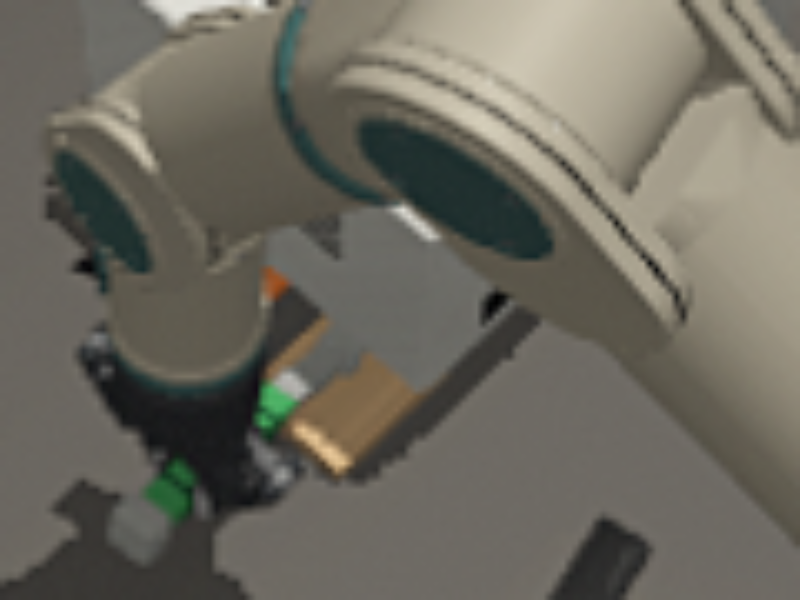

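View pics/t26.png

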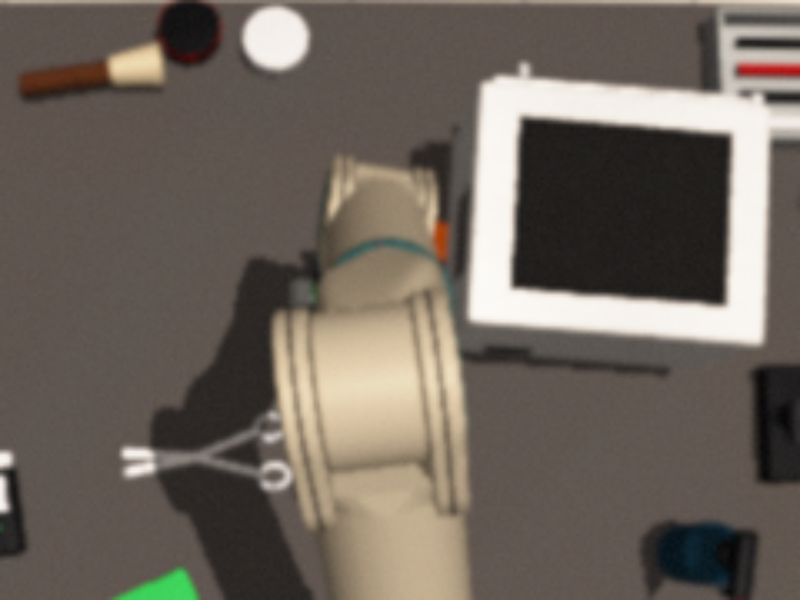

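```bash
python3 -m creep '[-1,0,-2,0,-2,0,-4,0,-3,0,-6,0,-4,0,-8,0,-4,0,-8,0,-4,0,-6.5,0,-4,0,-5,0,-4,0,-5,0,-4,0,-5,0]';python3 -c "
from h import *
go([.558,.0717,.008],.8)
i=eyes.grab_frame('side');cv2.imwrite('pics/s27.png',cv2.resize(i[70:160,220:340],(800,600)))"
```

```text
time: 40.95
position: [0.5618, 0.0499, 0.0725]
ee_rot: [[-0.003, 1.0, 0.004], [1.0, 0.003, 0.022], [0.022, 0.004, -1.0]]
wrist_force: [-1.3, 0.8, -4.9]
opening: 0.021
t 40.95 pos [0.5618 0.0499 0.0725] yhead 0.2 q7 0.17 shift [20.3 -4.  64.9] twist -0.6 F [-1.3  0.8 -4.9] M [0.15 0.04 0.01] op 0.021
```

View pics/s27.png

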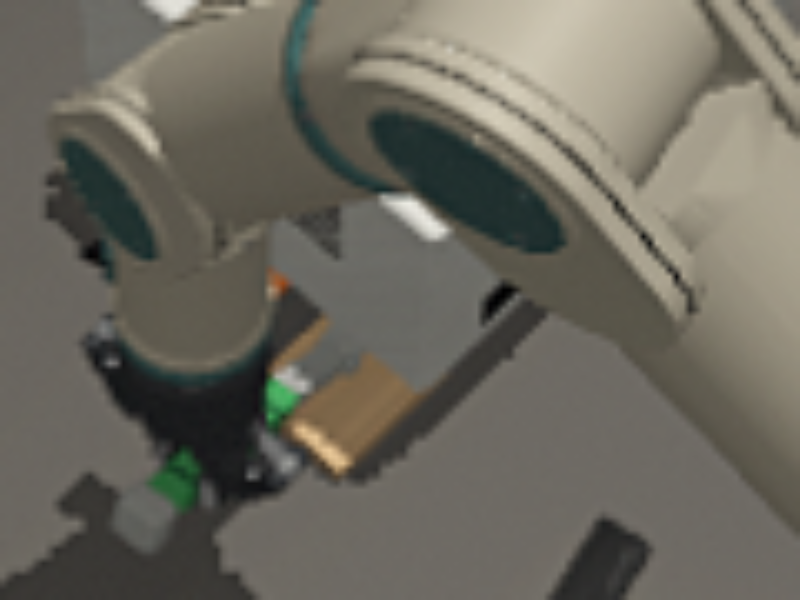

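```bash
python3 -m creep '[1,0,0,0,4,0,0,0,9,0,0,0,15,0,0.3,0,22,0,0.5,0,30,0,0.7,0,40,0,1,0,55,0,1,0,70,0,1.5,0,70,0,1.5,0]';python3 -c "
from h import *
go([.558,.0717,.008],.8)
i=eyes.grab_frame('side');cv2.imwrite('pics/s28.png',cv2.resize(i[50:200,160:360],(800,600)))
i=eyes.grab_frame('top');cv2.imwrite('pics/t28.png',cv2.resize(i[60:240,170:410],(800,600)))"
```

```text
time: 42.0
position: [0.5613, 0.1247, 0.0725]
ee_rot: [[-0.008, 1.0, 0.004], [1.0, 0.008, 0.025], [0.025, 0.004, -1.0]]
wrist_force: [-0.4, 0.8, -5.1]
opening: 0.0214
t 42.0 pos [0.5613 0.1247 0.0725] yhead 0.5 q7 0.06 shift [-54.5  -3.9  63.1] twist -0.3 F [-0.4  0.8 -5.1] M [0.24 0.04 0.04] op 0.0214
```

View pics/s28.png

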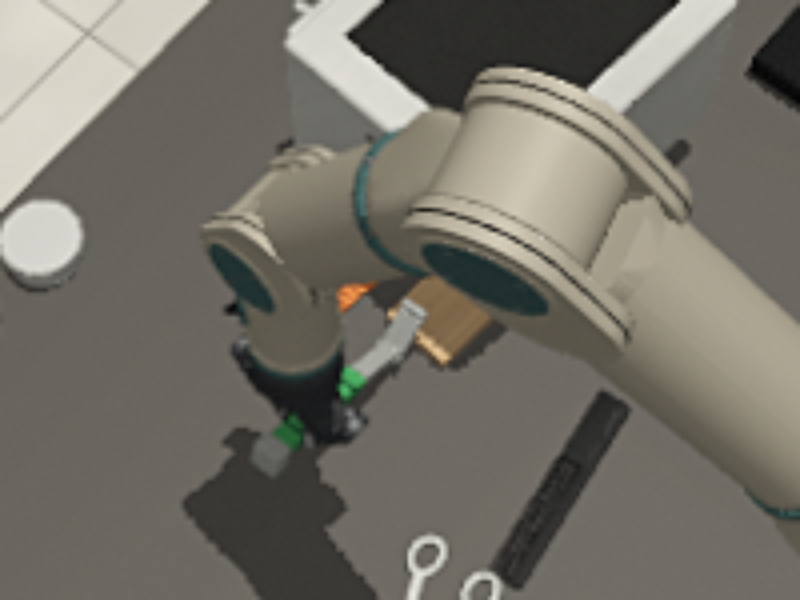

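View pics/t28.png

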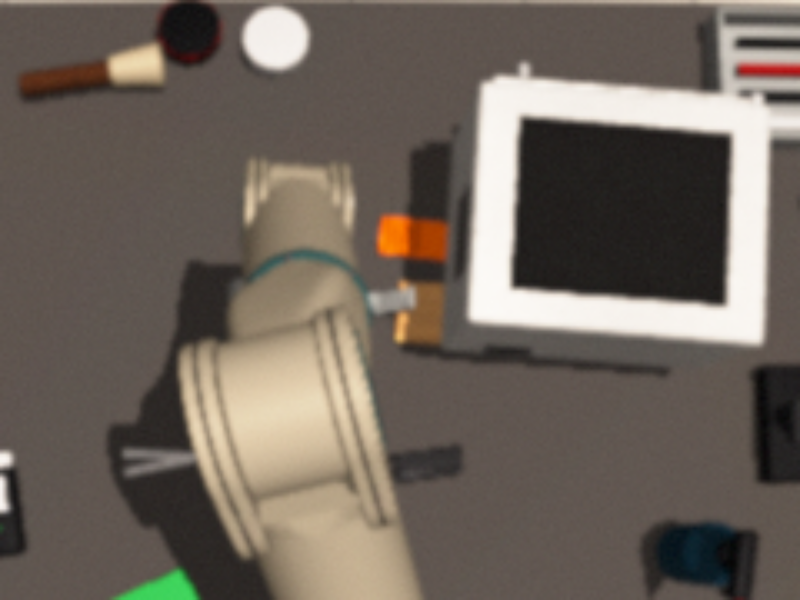

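```bash
python3 -m creep '[15,0,0,0,45,0,0,0,80,0,1,0,110,0,3,0,130,0,5,0,135,0,10,0,135,0,16,0,136,0,20,0,138,0,26,0,140,0,32,0,142,0,38,0,143,0,43,0]';python3 -m creep '[1,0,5,0,2,0,10,0,3,0,15,0,3,0,20,0,3,0,22,0,3,0,22,0]';python3 -c "
from h import *
go([.558,.0717,.006],.8)
i=eyes.grab_frame('side');cv2.imwrite('pics/s29.png',cv2.resize(i[50:230,100:340],(800,600)))"
```

```text
time: 43.3
position: [0.5612, 0.2653, 0.0326]
ee_rot: [[-0.005, 1.0, 0.004], [1.0, 0.005, 0.023], [0.023, 0.004, -1.0]]
wrist_force: [-0.0, 3.9, 2.7]
opening: 0.0204
time: 43.9
position: [0.5615, 0.2689, 0.0104]
ee_rot: [[-0.005, 1.0, 0.005], [1.0, 0.005, 0.023], [0.023, 0.005, -1.0]]
wrist_force: [-0.5, 3.0, 0.6]
opening: 0.0209
t 43.9 pos [0.5615 0.2689 0.0104] yhead 0.3 q7 -0.14 shift [-197.2   -4.5   -0.2] twist -0.5 F [-0.5  3.   0.6] M [ 0.15 -0.01  0.03] op 0.0209
```

View pics/s29.png

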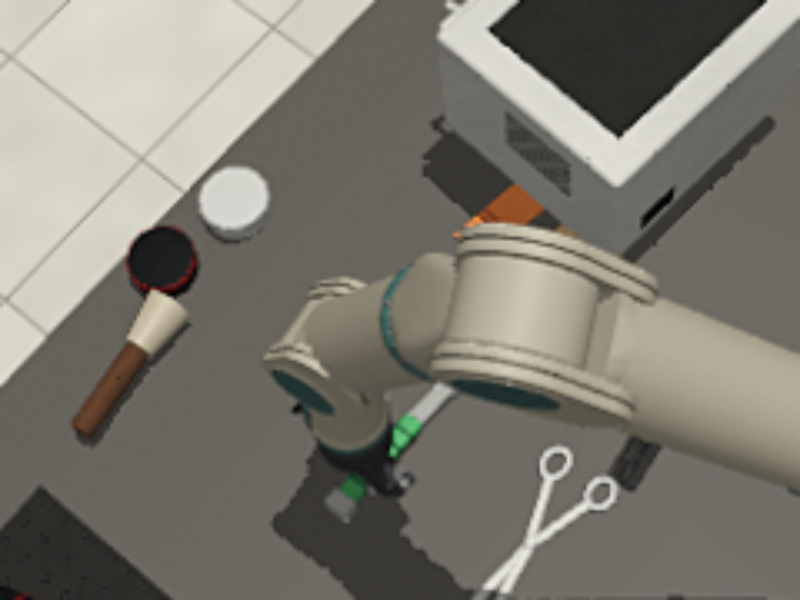

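Go the last few millimetres until the pommel touches, then let go.

```bash
python3 -m creep '[0,0,2,0,0,0,4,0,0,0,5,0,0,0,6,0]';python3 -m creep '[0,0,0,0,0,0,0,0,0,0,0,0,0,0,0,0,0,0,0,0]' -0.5
```

```text
time: 44.35
position: [0.5616, 0.2688, 0.0055]
ee_rot: [[-0.005, 1.0, 0.004], [1.0, 0.005, 0.023], [0.023, 0.005, -1.0]]
wrist_force: [-3.9, 1.6, 16.2]
opening: 0.0208
time: 44.85
position: [0.5615, 0.2684, 0.0053]
ee_rot: [[-0.005, 1.0, 0.004], [1.0, 0.005, 0.023], [0.023, 0.004, -1.0]]
wrist_force: [0.8, -0.4, -0.2]
opening: 0.064
```

```bash
python3 -m creep '[0,0,-15,0,0,0,-50,0,20,0,-90,0,60,0,-130,0,100,0,-150,0,140,0,-150,0,180,0,-150,0,200,0,-150,0]' ; python3 - <<'E'
from h import *
go([.558,.0717,.006],.8)
i=eyes.grab_frame('side');cv2.imwrite('pics/s30.png',i)
i=eyes.grab_frame('top');cv2.imwrite('pics/t30.png',cv2.resize(i[60:240,170:410],(800,600),interpolation=cv2.INTER_CUBIC))
for k,z in dict(bar_grip=.017,bar_heel=.007,bar_toe=.048,cabinet_edge=.062,scissors=0,comb=0,spray_bottle=0,shim_center=.004).items():
  for n in("side","top"):
    for d in eyes.place_of(n,k)[:1]: print(n,k,np.round(d['at'],1),round(d['score'],2),atz(n,d['at'],z).round(3))
E
```

```text
time: 45.65
position: [0.5582, 0.4703, 0.1614]
ee_rot: [[-0.009, 1.0, 0.005], [1.0, 0.009, 0.027], [0.027, 0.005, -1.0]]
wrist_force: [-0.3, -0.2, 0.1]
opening: 0.0638
t 45.65 pos [0.5582 0.4703 0.1614] yhead 0.5 q7 -0.48 shift [-402.6   -4.6  144.6] twist -0.3 F [-0.3 -0.2  0.1] M [ 0.   -0.04  0.  ] op 0.0638
top bar_grip [224.5 153.6] 0.59 [0.554 0.229 0.017]
side bar_heel [234.1 162.6] 0.65 [0.568 0.127 0.007]
top bar_heel [250.1 151.6] 0.57 [0.564 0.129 0.007]
side bar_toe [236.1 153. ] 0.71 [0.574 0.106 0.048]
top bar_toe [257.6 152.3] 0.88 [0.553 0.101 0.048]
side cabinet_edge [256.3 108.3] 0.64 [ 0.625 -0.068  0.062]
top cabinet_edge [299.8 132.1] 0.89 [ 0.628 -0.061  0.062]
side scissors [149.3 300.1] 0.57 [0.476 0.678 0.   ]
top scissors [229.7 197.4] 0.72 [0.383 0.21  0.   ]
side comb [298.4 173.9] 0.59 [0.365 0.014 0.   ]
top comb [282.7 200.1] 0.78 [0.372 0.002 0.   ]
side spray_bottle [382.8 117.3] 0.96 [ 0.256 -0.365 -0.   ]
top spray_bottle [300.6 156.8] 0.69 [ 0.544 -0.072  0.   ]
side shim_center [259.4 110.3] 0.73 [ 0.63  -0.092  0.004]
top shim_center [303.1 131.5] 0.63 [ 0.645 -0.083  0.004]
```

View pics/s30.png

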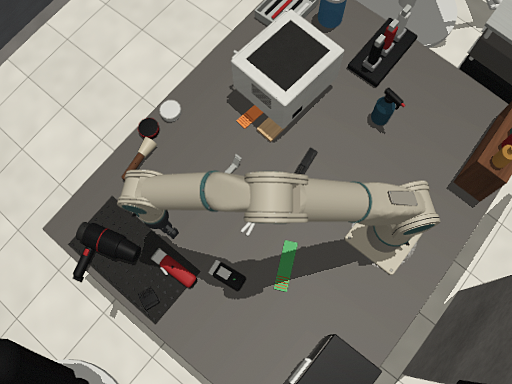

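View pics/t30.png

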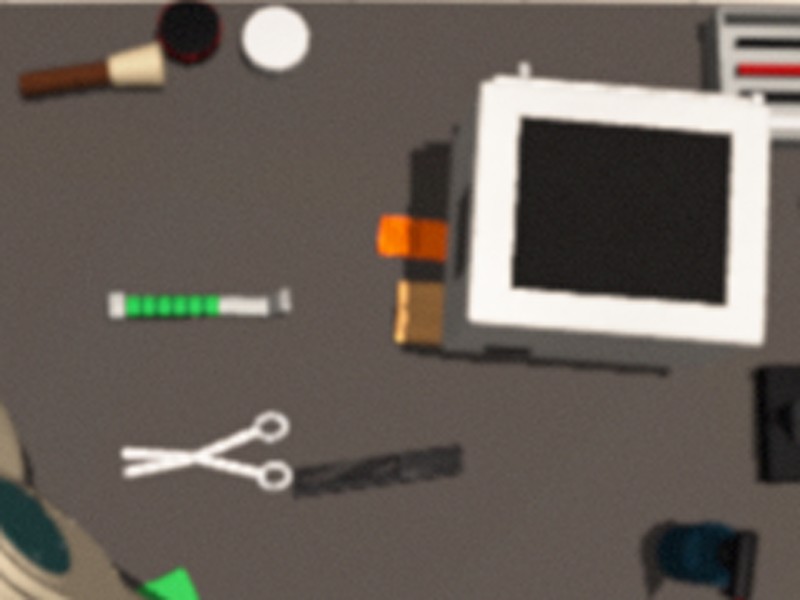

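```bash
python3 - <<'E'
from h import *
np.set_printoptions(precision=4,suppress=True)
f=lambda x,y:(170+x*.3,60+y*.3)
i=cv2.imread("pics/s30.png");cv2.imwrite("pics/s30c.png",cv2.resize(i[0:150,200:400],(800,600),interpolation=cv2.INTER_CUBIC))
a=atz("top",f(483,82),.242);b=atz("top",f(470,320),.242);print("top corners",a,b)
print("start top corners",atz("top",(310.6,89.4),.232),atz("top",(310.6,161.4),.232))
print("low edge",atz("top",f(447,345),.062),"start",atz("top",(304.4,169),.052))
E
```

```text
top corners [ 0.7465 -0.0881  0.242 ] [ 0.5016 -0.0687  0.242 ]
start top corners [ 0.7334 -0.0749  0.232 ] [ 0.4853 -0.0687  0.232 ]
low edge [ 0.5063 -0.075   0.062 ] start [ 0.4868 -0.0773  0.052 ]
```

View pics/s30c.png

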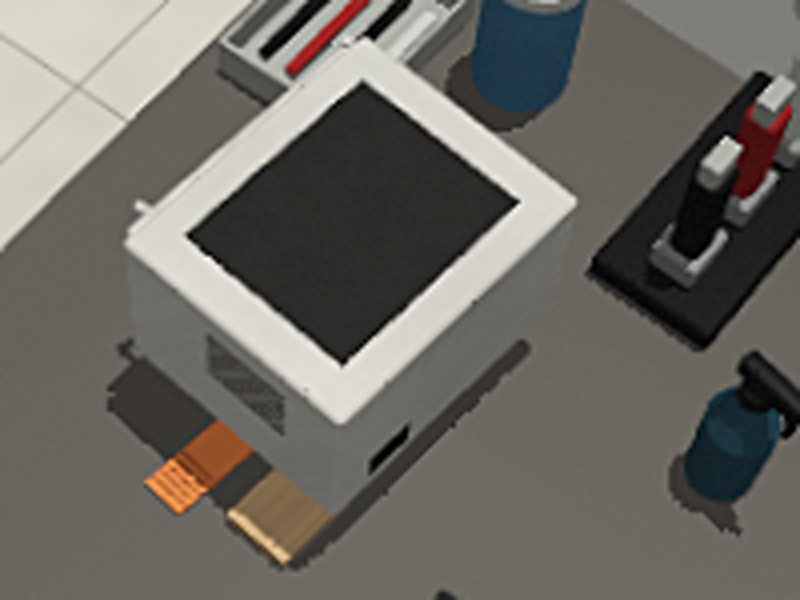

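```bash
python3 - <<'E'
from h import *
np.set_printoptions(precision=4,suppress=True)
f=lambda x,y:(170+x*.3,60+y*.3)
print("nl",tri([("top",f(470,320)),("side",(285,105.5))]),"nh",tri([("top",f(765,345)),("side",(344.2,50.5))]),"fl",tri([("top",f(483,82)),("side",(232,60.5))]))
print("shim outer end",atz("top",f(380,215),.008),atz("top",f(378,255),.008))
s=read_state();print(s["time"],s["wrist_force"].round(1),s["qvel"].round(3))
job.finish_job()
E
```

```text
nl [ 0.5048 -0.0716  0.2256] nh [ 0.4841 -0.3816  0.2026] fl [ 0.7494 -0.0913  0.2281]
shim outer end [ 0.6727 -0.007   0.008 ] [ 0.6239 -0.0038  0.008 ]
46.55 [-0.2  0.3  0.1] [-0.001 -0.    -0.     0.    -0.    -0.001 -0.001]
the job is handed in; nothing more can be done
```

The job is handed in at 46.6 s of the 72 s. In the last pictures the cabinet stands on the packer and looks level, but I could not confirm the 0.7° limit or the packer's load.

**What I did**
- **Tilting the bar:** the moves allow no tilt, so I turned the bar in the gripper by pressing its pommel on the cabinet's near top edge.
- **Levering:** the first lift went almost all the way, but the bar seemed to be sliding out. I let the cabinet down, reseated the heel, and levered again until the pommel lay on the counter. The bar held by itself.
- **Packer:** I slid it in beside the block. It met no resistance.
- **Finishing:** I eased the cabinet down, drew the bar out and laid it flat well clear.

**Last checks**
- **Cabinet position:** its lower edge moved about 15–20 mm, mostly along +x, and it turned about 3–4°. The limit is 35 mm, so it does not stand exactly where it stood.
- **Packer:** its outer end is at y ≈ -0.006 m, which puts its centre at about -0.09 m. That is about 40 mm from the runner's centre line; the limit is 68 mm.
- **Bar:** toe about 160 mm out from the wall. The arm was clear of everything, with wrist force about 0.
- **Other things:** comb and scissors measured within a few mm of their start, and the bottle too in the side camera. The top camera's bottle reading and the side camera's scissors reading were false detections. The hair clipper, foil shaver and clipper guard look unmoved in the picture, but I did not re-measure them.
- **Disagreement:** the two-camera corner heights came out at 0.226 m and 0.228 m on the low side but 0.203 m on the high side. The same measurement read about 25 mm too low on that corner at the start, so it cannot confirm level. I rely on equal 8 mm packers on both sides. I have no direct reading of the force on the packer.

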